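Lock the stop of a strip cutter with a T-handle hex key

ROBOT

A 7-joint arm with a two-finger parallel gripper is mounted at the origin on the work surface. World frame = base frame: x ahead of the robot, y to its left, z up, the work surface at z = 0. Lengths are in m, angles in rad, forces in N, time in s.
With the tool pointing down it reaches from about 0.425 to 0.925 m from the base axis. Payload 6.8 kg.
Tool frame: the origin (TCP) lies at the very end of the fingers, on their centre line; the grasp point (between the pads) lies 19 mm behind it; x points along the fingers, y is the direction in which the jaws open and shut, and the axes are right-handed (so a half turn about x gives the same grasp; the last joint's range is limited). The gripper opens to 85 mm and grips with 20 to 120 N. Pads are 22 mm wide; open, the fingers measure 114 mm over their backs; the gripper's body (76 mm by 85 mm) begins 54 mm behind the grasp point. The pads swing forward as they close: fully open they stand 13 mm farther back than shut.
Start: joints at [1.188, 0.477, 0.022, 1.555, -0.011, 1.109, -0.083], TCP at [0.183, -0.65, 0.231] pointing down, gripper open.
Joint ranges: [-2.96, 2.96], [-0.34, 2.1], [-1.41, 1.46], [0.24, 2.44], [-1.37, 4.51], [0.17, 1.92], [-2.96, 2.96]. Speed limits (rad/s): [2.39, 2.39, 3.14, 3.14, 3.14, 3.14, 3.14].

INTERFACE

Orientations are given as a rotation vector (axis times angle).
In Python, from bench import get_obs, grab_frame, camera_info, hand_in gives the robot as it stands.
- The arm moves only by the tool apply_moves, never from a script. Its argument "series" is text: rows parted by semicolons, each of 7 numbers parted by spaces: the turn, a rotation vector about the tool's x, y, z in rad, then the shift along the tool's x, y, z in m, then the opening, from 0 (shut) to 1 (fully open). In form: wx wy wz tx ty tz hand; .... A call has 1 to 12 rows; each row is the pose to reach, as a shift and turn from the pose commanded when the call began, along the tool's axes at that moment; what a row does not reach only later rows make up. A row lasts 1/8 s, in which the tool goes at most 62.5 mm and 10.7 degrees, less where a joint would pass 70% of its speed; a pose out of reach is approached as far as the arm can. A call with a gripper value outside its range is refused whole. The fingers move at their own pace and stop on an object; "force" is the grip in N (left out, the last holds). Time passes only in rows, so rows that repeat a pose let the fingers close. It gives the time, the measured TCP pose, the force and the opening at its end, in the units of the state.
- get_obs(): the state, without advancing time (a new reading comes with each control period).
- grab_frame(name): name is "scene" or "side" or "wrist"; returns the picture (480x640x3 uint8, blue, green, red); there is no depth.
- camera_info(name): a dict with "fov_y" (degrees; the focal length in pixels is half the picture's height over the tangent of half this angle, whatever the lens; pixels are square), "cx", "cy" (the principal point, pixels), "D" ([k1, k2, p1, p2, k3] as OpenCV has them; the pictures are not rectified), "rvec" (rotation vector, rad) and "tvec" (3), from world to camera coordinates, as OpenCV has them. Camera axes: x right, y down, z forward; pixel columns grow to the right and rows downward; lengths in m; the calibration is good to about 2 mm. A picture is of the moment at which its call begins: read the wrist's pose just before it. camera_info takes no time and is no camera call; for the wrist camera it gives the pose at the moment of the call.
- hand_in(): hands the job in, once; it reports no verdict.
The state is a dict: "clock": time; "joints": joint angles; "qvel": joint speeds; "tau": joint torques, N m; "tcp_pos": TCP position; "orientation": TCP orientation; "contact_force": force on the tool from outside, world axes, zero at the start; "moment": the same for the moment, N m; "grip_width": finger opening in m.
Only numpy, scipy, OpenCV 4.12 (cv2) and the standard library are available. Lean on these libraries where they do the work, as an engineer would, in place of code of your own. Each camera call takes 0.05 s, during which the arm holds its last target.

TASK

The stop on the strip cutter is set to width, but its clamp screw is only finger-tight. Take the T-handle hex key from the wooden stand, seat it fully home in the socket of the recessed screw in the stop's foot, and only then turn it clockwise until the screw comes up tight. Do not shift the stop or disturb the things lying around, and leave the key standing in the screw, because I will re-set the stop after a test cut.

Things in the scene. Friction and masses are not known exactly. Their poses are not given: they have to be found in the camera images.
- key_grip (a point): Centre of the black cross grip of the T-handle hex key (about 230 g). Axes: z runs up the blade from tip to grip, x along the grip. The grip is a flat-sided bar 110 mm long (x), 20 wide (y), 26 high (z). This point lies on the blade's axis, 129 mm above the tip. Below the grip: a black collar, 19 mm diameter, 10 high. At the start the key stands in the stand, loose by a few degrees.
- key_tip (a point): Centre of the lower end of the hex key's steel blade, same axes as key_grip. The blade is a hexagon 14 mm across flats, one pair of flats facing +x and -x of the key; its last 2 mm are reduced to 12 mm across flats. The whole key is 142 mm long.
- stand: Wooden tool block 110 (x) x 70 (y) x 60 (z) mm, fixed, standing on the 3 mm cutting mat; origin at the centre of its underside. At the start the key stands upright in the round 18 mm bore in the middle of its top, 45 mm deep; four smaller bores are empty.
- socket_floor (a point): Centre of the floor of the hexagon socket in the clamp screw, on its vertical axis; z up, the frame turns with the screw. Socket: 15 mm across flats (17 over its top 2 mm), 12 mm deep. Its walls face along this x axis and every 60 degrees from it: the key enters when its x axis is a multiple of 60 degrees from this x axis (within about 8). Fully home, the key's tip stands on this floor.
- screw (a joint): Turn of the clamp screw in rad; grows clockwise seen from above (tightening). It starts finger-tight between 0 and 0.4 and comes to a hard stop, tight, at 1.3. It turns with about 0.1 N m and stays where it is left. With the play of the key in the socket (up to 0.15 rad each way) the key turns a little before the screw follows.
- screw_rim (a point): Point on the top of the black clamp screw's head (24 mm diameter), 11 mm from its axis along the x of socket_floor and 12 mm above the socket's floor; turns with the screw. The head lies in a counterbore of 30 mm diameter in the stop's foot, its top 6 mm below the foot's top.
- stop_foot (a point): Centre of the top face of the stop's foot, a steel block 64 x 64 x 32 mm on the cutter's bed, on the screw's axis, 18 mm above the socket's floor. A fence bar 230 mm long, 16 thick and 30 high runs along the foot's +y side, parallel to the blade. The finger-tight screw holds the stop against about 70 N along the slot (y).
- strip_cutter: The bench strip cutter, fixed: a grey bed 300 (x) x 240 (y) x 42 (z) mm on rubber feet, with a slot across it along y in which the stop sits. Origin at the centre of its underside. Along its +y edge lies the shut blade lever, up to 83 mm high, its black hand grip sticking out 125 mm past the bed at the -x side.
- bottle_mid (a point): Centre of a white glue bottle, 56 mm diameter, 178 mm high, half-way up; loose bystander.
- organiser_mid (a point): Centre of an ivory compartment tray with mosaic chips, 240 x 110 x 45 mm, half-way up; loose bystander.
- knife_mid (a point): A white-handled rotary knife lying flat, about 180 mm long along its x and 18 mm high; this point is 10 mm above its underside; loose bystander.
There are look-alikes about, which are no part of the job. Leave any turquoise or yellow look-alike of the part that bears key_grip alone.

How it is judged:
On the way, in this order (a step that is already met when the one before it is completed fails the run):
1. the key is fully home in the socket while the screw is still where it started (z of key_tip in the frame of socket_floor below 0.003 m and horizontal distance between key_tip and socket_floor below 0.004 m and angle between key_tip's own z axis and vertical below 0.2 rad and distance of screw_rim from where it was at the start of the episode below 0.004 m), for 0.2 s.
2. the screw is turned tight with the key fully home in it (z of key_tip in the frame of socket_floor below 0.003 m and horizontal distance between key_tip and socket_floor below 0.004 m and angle between key_tip's own z axis and vertical below 0.2 rad and value of joint screw above 1.1 rad), for 0.2 s.
At the end, for the whole second after the job is handed in: The screw is tight (turned to 1.1 rad or more, its stop being at 1.3), the key stands released and at rest in the socket, its tip within 3 mm of the socket's floor and 4 mm of the screw's axis and leaning less than 0.2 rad, and the stop's foot is within 5 mm of where it was (all of step 2 and distance of stop_foot from where it was at the start of the episode below 0.005 m and linear speed of hex_key below 0.02 m/s); the robot touches nothing.
It fails at once if the stop is shifted by more than 5 mm (distance of stop_foot from where it was at the start of the episode above 0.005 m).
It fails at once if the glue bottle, tray or rotary knife is moved by more than 30 mm (distance of any of bottle_mid, organiser_mid, knife_mid from where it was at the start of the episode above 0.03 m).
It also fails if it takes over 48 s, if anything falls off the work surface, if the arm or the gripper's body presses on something with over 40 N, if the wrist force passes 120 N, or if a joint passes its speed limit or range.

## Working session

There is one attempt and no reset: what is moved stays moved. The work goes in short steps, Python scripts to look and compute and a tool call to move; the robot and the scene stay as the last step left them, time stands still between calls to the robot, and variables do not carry over. Pictures are saved under pics/ and viewed, and the job is handed in when it is done.

Besides the shell and the picture viewer there is one more tool, called after "Request:" as name(argument=value, ...), one argument or row to a line, values as JSON. apply_moves: Moves the arm, as the interface text tells. Its arguments: {"type":"object","properties":{"series":{"type":"string"},"force":{"type":"number"}},"required":["series"]}

```bash
ls; mkdir -p pics; python3 - <<'E'
from bench import *
import cv2
for n in ("scene","side","wrist"):
    i=camera_info(n); print(n,i)
    cv2.imwrite(f"pics/{n}0.png",grab_frame(n))
print(get_obs())
E
```

```text
pics
scene {'fov_y': 50.10155673241773, 'cx': 322.0347205229787, 'cy': 233.1832588149445, 'D': array([0.0002704, 0.       , 0.       , 0.       , 0.       ]), 'rvec': array([ 2.01898893,  1.18164576, -0.52272838]), 'tvec': array([-0.22829441, -0.15026105,  1.77775355])}
side {'fov_y': 49.51633726896848, 'cx': 314.15126436311374, 'cy': 245.00196345761427, 'D': array([0.03249319, 0.        , 0.        , 0.        , 0.        ]), 'rvec': array([ 0.99372767, -2.35791765,  1.17933234]), 'tvec': array([0.3396927 , 0.28344149, 1.08192972])}
wrist {'fov_y': 67.4052596304355, 'cx': 314.5218575029959, 'cy': 236.01502759622187, 'D': array([0.00551293, 0.        , 0.        , 0.        , 0.        ]), 'rvec': array([-2.32849497,  1.7642943 ,  0.23916767]), 'tvec': array([-0.67441645, -0.03318658,  0.38071641])}
{'clock': 0.15, 'joints': array([ 1.18791775,  0.4776066 ,  0.02236308,  1.55617645, -0.01151643,
        1.10928468, -0.08309823]), 'qvel': array([ 0.00084498, -0.00420089,  0.00015862, -0.0038677 , -0.00037199,
        0.00017704, -0.00055903]), 'tau': array([ 2.26279102e-03, -5.96927977e+01,  1.61011554e+00, -2.81496030e+01,
        1.26878536e-02,  6.55790369e-03,  1.40882314e-06]), 'tcp_pos': array([ 0.18302522, -0.64926663,  0.23057202]), 'orientation': array([ 2.07466329,  0.2882628 , -2.07522707]), 'contact_force': array([-0.45640091,  0.39333573, -0.05981243]), 'moment': array([0.01254673, 0.02975215, 0.02741849]), 'grip_width': 0.08518331312127975}
```

View pics/scene0.png

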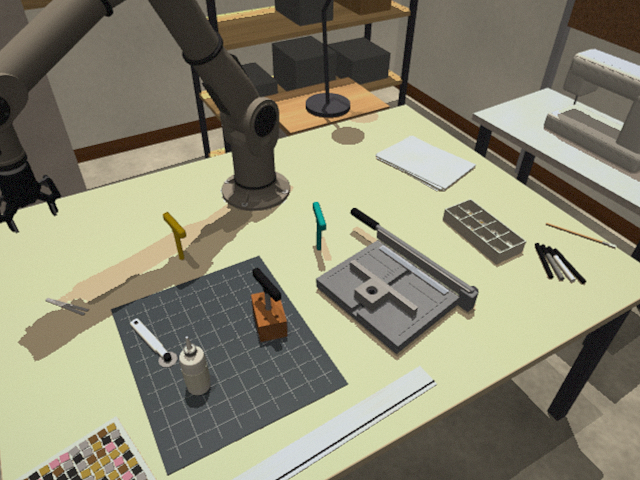

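View pics/side0.png

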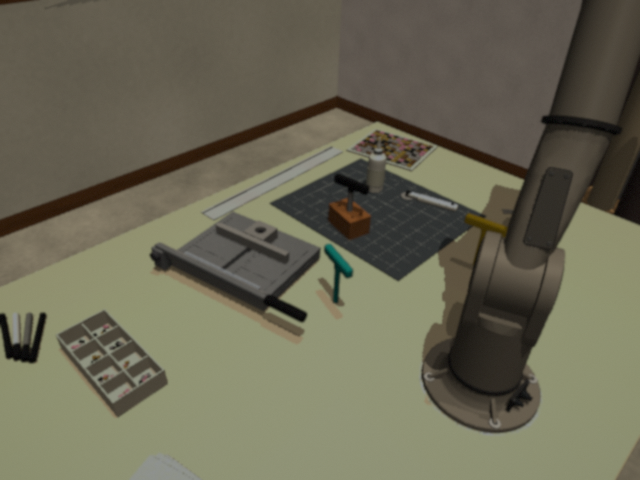

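View pics/wrist0.png

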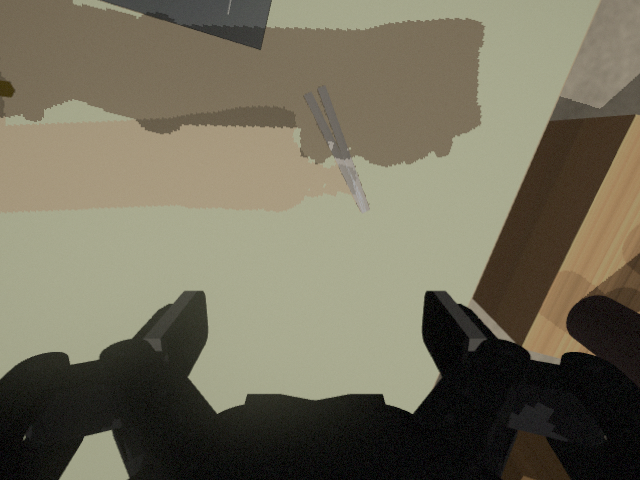

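```bash
cat > h.py <<'E'
import numpy as np, cv2
from bench import *
from scipy.spatial.transform import Rotation as R
def KD(i):
    f=240/np.tan(np.radians(i["fov_y"])/2)
    return np.array([[f,0,i["cx"]],[0,f,i["cy"]],[0,0,1.]]),np.array(i["D"],float)
def ray(i,uv):
    K,D=KD(i); p=cv2.undistortPoints(np.array([[uv]],float),K,D)[0,0]
    M=cv2.Rodrigues(np.array(i["rvec"]))[0]; t=np.array(i["tvec"])
    d=M.T@np.array([p[0],p[1],1]); return -M.T@t, d/np.linalg.norm(d)
def onz(i,uv,z):
    c,d=ray(i,uv); return c+d*(z-c[2])/d[2]
def tri(rs):
    A=sum(np.eye(3)-np.outer(d,d) for c,d in rs); b=sum((np.eye(3)-np.outer(d,d))@c for c,d in rs)
    x=np.linalg.solve(A,b); return x,[np.linalg.norm((np.eye(3)-np.outer(d,d))@(x-c)) for c,d in rs]
def proj(i,P):
    K,D=KD(i); return cv2.projectPoints(np.array(P,float).reshape(-1,1,3),np.array(i["rvec"]),np.array(i["tvec"]),K,D)[0][:,0]
def crop(img,x,y,w,h,s,name):
    cv2.imwrite("pics/"+name,cv2.resize(img[y:y+h,x:x+w],None,fx=s,fy=s,interpolation=cv2.INTER_CUBIC))
E
python3 - <<'E'
from h import *
a=cv2.imread("pics/scene0.png");b=cv2.imread("pics/side0.png")
crop(a,235,255,80,100,6,"a1.png");crop(a,310,200,180,155,4,"a2.png")
crop(b,310,160,80,90,6,"b1.png");crop(b,145,200,180,130,4,"b2.png")
o=get_obs();print(R.from_rotvec(o["orientation"]).as_matrix().round(3))
S=camera_info("scene");T=camera_info("side")
print("grip",tri([ray(S,(267,283)),ray(T,(352,184))]))
print("foot",tri([ray(S,(372,290)),ray(T,(261,229))]))
E
```

```text
[[-0.     0.271 -0.962]
 [ 0.001 -0.962 -0.271]
 [-1.    -0.001  0.   ]]
grip (array([ 0.55245873, -0.20978629,  0.14817803]), [np.float64(0.0015167521406692108), np.float64(0.001516752140669132)])
foot (array([0.64110889, 0.04241663, 0.0753775 ]), [np.float64(0.0015349363444290547), np.float64(0.001534936344429013)])
```

View pics/a1.png

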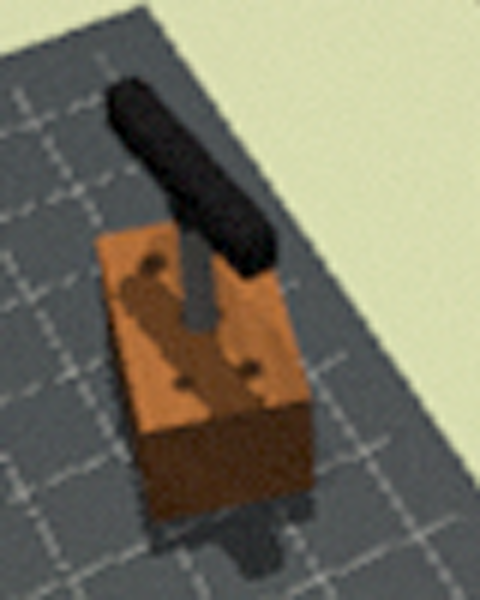

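View pics/a2.png

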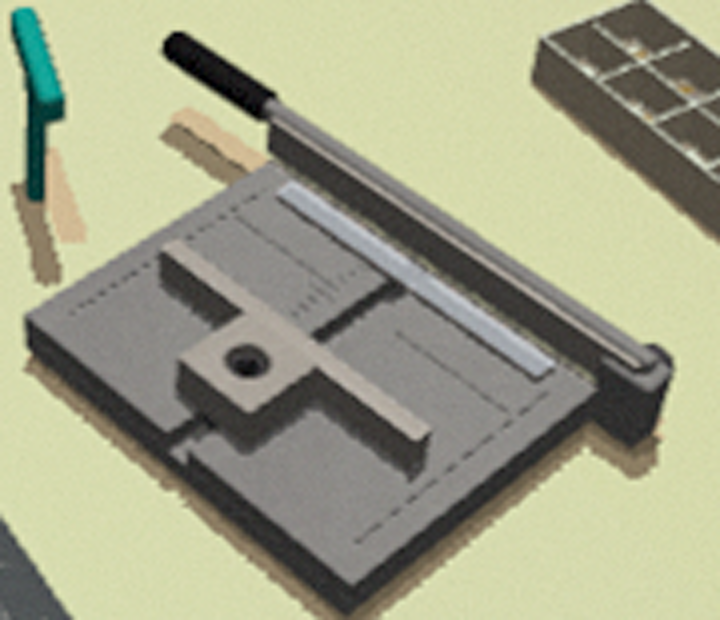

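View pics/b1.png

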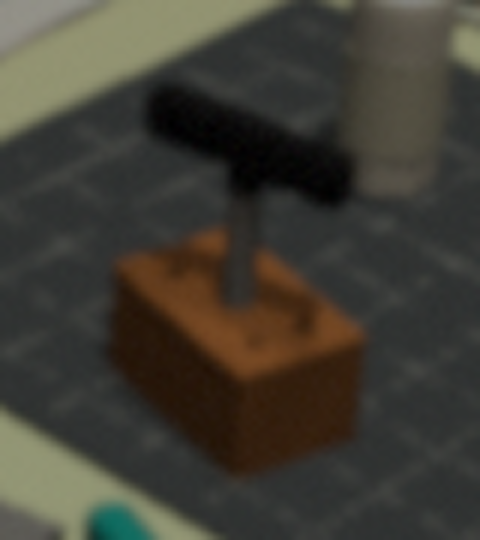

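View pics/b2.png

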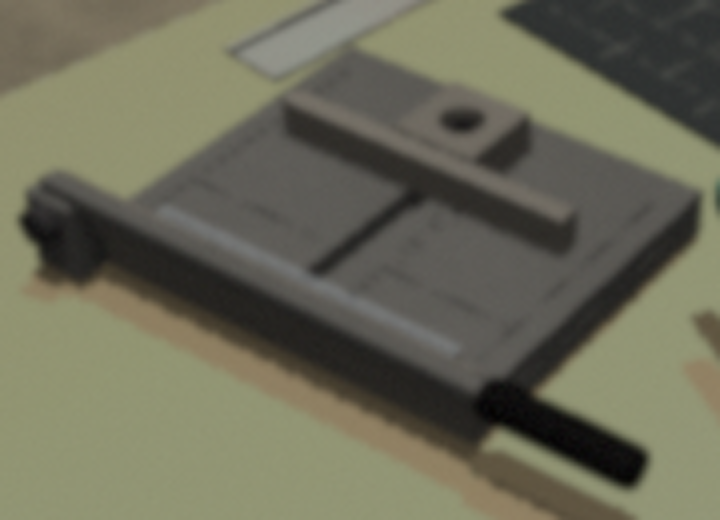

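```bash
python3 - <<'E'
from h import *
S=camera_info("scene");T=camera_info("side");W=camera_info("wrist");o=get_obs()
M=R.from_rotvec(o["orientation"]).as_matrix()
c,d=ray(W,(W["cx"],W["cy"]));print("cam in tool",M.T@(c-o["tcp_pos"]),"axis",M.T@d)
A=lambda x,y:(235+x/6,255+y/6); B=lambda x,y:(310+x/6,160+y/6)
for n,pa,pb in (("e1",A(128,97),B(340,178)),("e2",A(258,245),B(170,108))):
    print(n,onz(S,pa,.147),onz(T,pb,.147))
for n,pa in(("bladebase",A(198,325)),):print(n,onz(S,pa,.063),onz(T,B(236,303),.063))
A2=lambda x,y:(310+x/4,200+y/4);B2=lambda x,y:(145+x/4,200+y/4)
for n,pa,pb in(("hole",(247,360),(462,120)),("fence -x",(163,240),(575,207)),("fence+x",(430,432),(290,97)),("bed corner",(28,320),(697,195))):
    print(n,tri([ray(S,A2(*pa)),ray(T,B2(*pb))]))
E
```

```text
cam in tool [-0.1439216   0.00071452 -0.06736418] axis [ 0.96480745 -0.00116672  0.26295479]
e1 [ 0.503421   -0.21434955  0.147     ] [ 0.50654083 -0.21980263  0.147     ]
e2 [ 0.60301028 -0.20345009  0.147     ] [ 0.60085821 -0.20936454  0.147     ]
bladebase [ 0.56090163 -0.21452698  0.063     ] [ 0.55207289 -0.20864521  0.063     ]
hole (array([0.64002239, 0.04379596, 0.07344975]), [np.float64(0.0004997156958266341), np.float64(0.0004997156958266934)])
fence -x (array([0.51979357, 0.0545198 , 0.07511396]), [np.float64(0.0009946326462654993), np.float64(0.0009946326462656153)])
fence+x (array([0.7432988 , 0.10942843, 0.07071094]), [np.float64(0.0031718135853374143), np.float64(0.003171813585337262)])
bed corner (array([ 0.50976753, -0.0452658 ,  0.03712076]), [np.float64(0.0005682762375351879), np.float64(0.0005682762375352207)])
```

Request:
apply_moves(
  series="0.17 0 0 -0.04 -0.321 -0.475 1;0.17 0 0 -0.04 -0.321 -0.475 1;0.17 0 0 -0.04 -0.321 -0.475 1;0.17 0 0 -0.04 -0.321 -0.475 1;0.17 0 0 -0.04 -0.321 -0.475 1;0.17 0 0 -0.04 -0.321 -0.475 1;0.17 0 0 -0.04 -0.321 -0.475 1;0.17 0 0 -0.04 -0.321 -0.475 1;0.17 0 0 -0.04 -0.321 -0.475 1;0.17 0 0 -0.04 -0.321 -0.475 1;0.17 0 0 -0.04 -0.321 -0.475 1;0.17 0 0 -0.04 -0.321 -0.475 1",
)

```text
clock: 1.65
tcp_pos: [0.5519, -0.2139, 0.271]
orientation: [2.167, 0.11, -2.17]
contact_force: [-0.6, 0.3, 0.1]
grip_width: 0.0852
```

```bash
cat > look.py <<'E'
from h import *
import sys,pickle
n=sys.argv[1]
i=camera_info("wrist"); o=get_obs(); im=grab_frame("wrist")
cv2.imwrite(f"pics/{n}.png",im); pickle.dump((i,o),open(f"pics/{n}.pkl","wb"))
print(o["clock"],o["tcp_pos"].round(4),R.from_rotvec(o["orientation"]).as_matrix().round(3).tolist(),o["joints"].round(2),o["contact_force"].round(1),o["moment"].round(2),o["grip_width"],abs(o["qvel"]).max())
E
python3 look.py w1
```

```text
1.65 [ 0.5519 -0.2139  0.271 ] [[-0.001, 0.102, -0.995], [-0.001, -0.995, -0.102], [-1.0, 0.001, 0.001]] [ 0.41  0.31 -0.18  1.7   0.06  1.13 -1.26] [-0.6  0.3  0.1] [-0.01  0.01 -0.01] 0.08520531673176396 0.011140926911971947
```

View pics/w1.png

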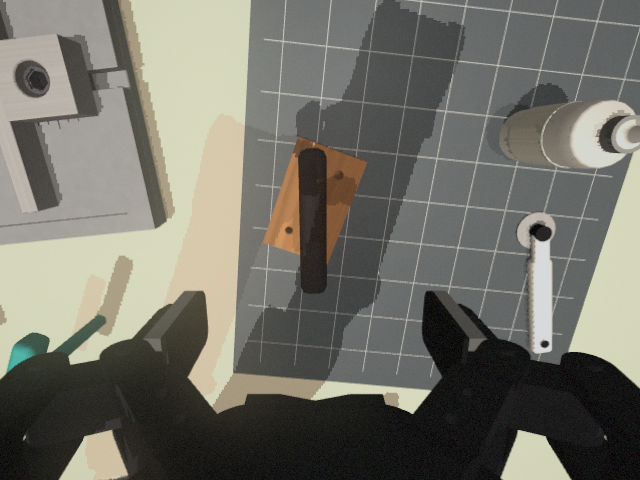

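```bash
python3 - <<'E'
from h import *
import pickle
i,o=pickle.load(open("pics/w1.pkl","rb")); im=cv2.imread("pics/w1.png")
for p in [(312,200),(312,270),(335,270),(380,250),(280,200),(300,115)]: print(p,im[p[1],p[0]])
crop(im,230,120,160,200,3,"w1c.png"); crop(im,0,20,120,110,6,"w1d.png")
E
```

```text
(312, 200) [42 43 54]
(312, 270) [32 38 42]
(335, 270) [75 75 73]
(380, 250) [71 72 71]
(280, 200) [ 82 127 182]
(300, 115) [85 87 87]
```

View pics/w1c.png

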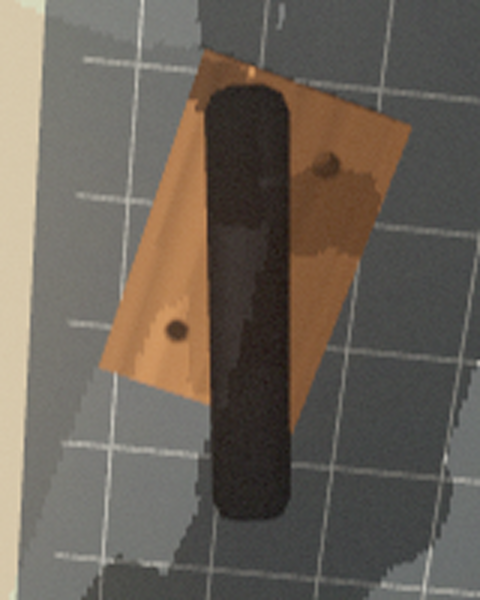

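View pics/w1d.png

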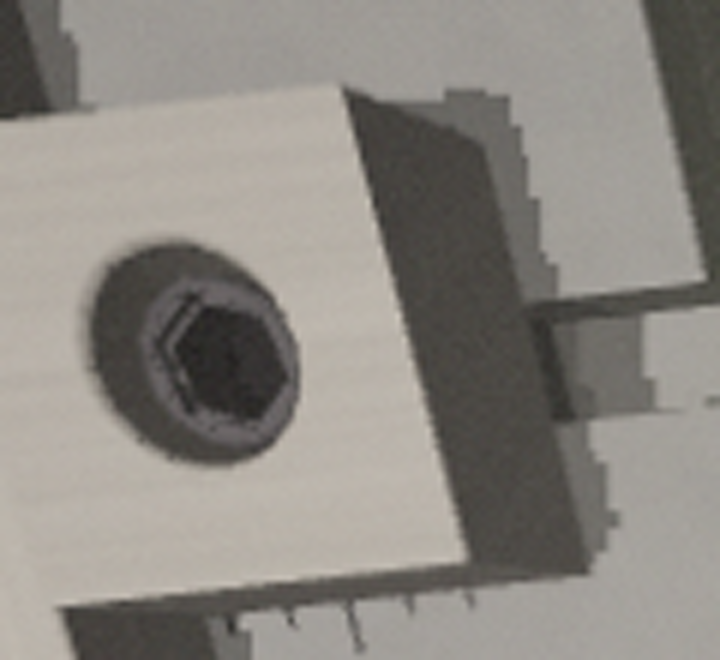

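Request:
apply_moves(
  series="0 0 0 0.01 -0.06 -0.015 1;0 0 0 0.02 -0.12 -0.03 1;0 0 0 0.071 -0.248 -0.069 1;0 0 0 0.071 -0.248 -0.069 1;0 0 0 0.071 -0.248 -0.069 1;0 0 0 0.071 -0.248 -0.069 1;0 0 0 0.071 -0.248 -0.069 1",
)

```text
clock: 2.58
tcp_pos: [0.5962, 0.0388, 0.2008]
orientation: [2.17, 0.108, -2.168]
contact_force: [-0.4, -0.5, -0.1]
grip_width: 0.0857
```

```bash
python3 look.py w2
```

```text
2.575 [0.5962 0.0388 0.2008] [[0.001, 0.101, -0.995], [-0.002, -0.995, -0.101], [-1.0, 0.002, -0.001]] [ 0.05  0.4  -0.28  1.76  0.13  1.   -1.75] [-0.4 -0.5 -0.1] [-0.02  0.04  0.01] 0.08571042810411394 0.006598200124400524
```

View pics/w2.png

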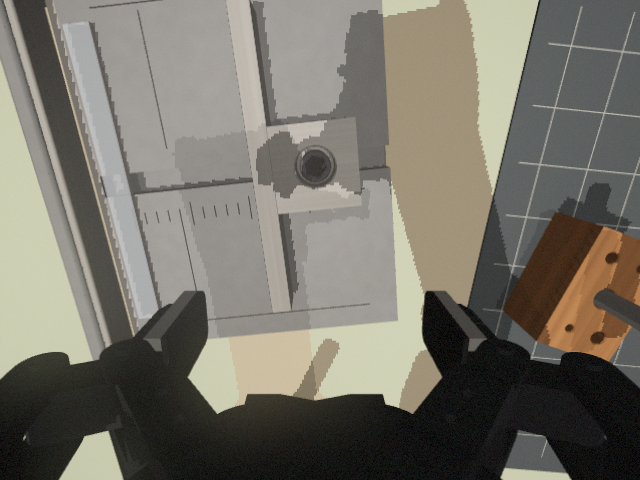

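```bash
python3 - <<'E'
from h import *
im=cv2.imread("pics/w2.png"); c=im[105:225,255:375]
c=cv2.resize(c[35:85,35:85],None,fx=12,fy=12,interpolation=cv2.INTER_CUBIC)
cv2.imwrite("pics/w2c.png",np.clip(c.astype(float)*2,0,255).astype(np.uint8))
crop(im,255,105,120,120,5,"w2d.png")
E
```

```text
(no output)
```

View pics/w2c.png

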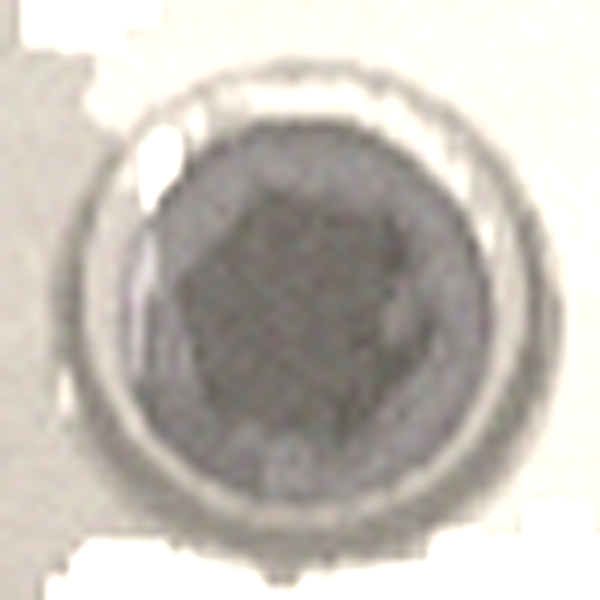

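View pics/w2d.png

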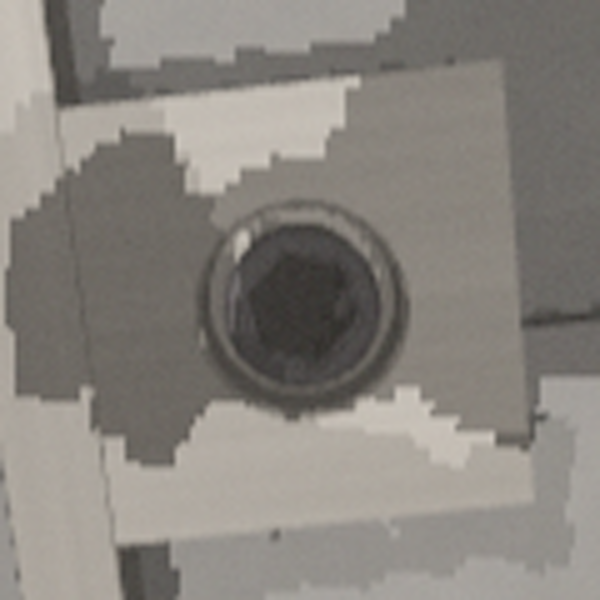

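```bash
python3 - <<'E'
from h import *
import pickle
i1,o1=pickle.load(open("pics/w1.pkl","rb")); i2,o2=pickle.load(open("pics/w2.pkl","rb"))
S=camera_info("scene");T=camera_info("side")
p1=(193/6-.4,20+352/6-.4); p2=(255+35+312/12-.4,105+35+315/12-.4)
print("w1w2",tri([ray(i1,p1),ray(i2,p2)]))
pS=(310+247/4,200+360/4);pT=(145+462/4,200+119/4)
print("all",tri([ray(i1,p1),ray(i2,p2),ray(S,pS),ray(T,pT)]))
# foot size check at z
q=lambda x,y:(255+x/5-.4,105+y/5-.4)
for z in(.074,.078):
    a,b,c,d=[onz(i2,q(*k),z) for k in((503,60),(532,500),(115,545),(62,108))]
    v=a-b; print(z,np.linalg.norm(v),"edge yaw",np.degrees(np.arctan2(v[1],v[0])), "hole",onz(i2,p2,z))
    v=c-b; print("  other",np.degrees(np.arctan2(v[1],v[0]))-90,np.linalg.norm(v))
# hexagon masks
def hexphase(im,i,c,r,z,s):
    m0=cv2.resize(im,None,fx=6,fy=6,interpolation=cv2.INTER_CUBIC) if 0 else None
    K=60; n=240
    # sample top-view patch by projecting plane points
    ctr=onz(i,c,z); g=np.linspace(-.014,.014,n)
    X,Y=np.meshgrid(ctr[0]+g,ctr[1]-g); 
    uv=proj(i,np.stack([X,Y,np.full_like(X,z)],-1).reshape(-1,3)).reshape(n,n,2).astype(np.float32)
    return cv2.remap(im,uv[...,0],uv[...,1],cv2.INTER_CUBIC),ctr
for k,i,p in((1,i1,(244/6-3+1,20+362/6)),(2,i2,p2)):
    im=cv2.imread(f"pics/w{k}.png"); w,ctr=hexphase(im,i,p,0,.068,0); print(k,ctr)
    cv2.imwrite(f"pics/hex{k}.png",np.clip(cv2.resize(w,None,fx=2,fy=2).astype(float)*2,0,255).astype(np.uint8))
# key grip
G=lambda x,y:(230+x/3,120+y/3)
for z in(.160,):
  for k in((205,150),(290,150),(213,470),(290,470),(247,84),(252,520)): print("grip",onz(i1,G(*k),z).round(4))
E
cd pics; python3 -c "
import cv2;a=cv2.imread('hex1.png');b=cv2.imread('hex2.png');cv2.imwrite('hex.png',cv2.resize(cv2.hconcat([a,b]),(800,400)))"
```

```text
w1w2 (array([0.64364426, 0.0423102 , 0.07512383]), [np.float64(9.935495661865728e-05), np.float64(9.935495661856443e-05)])
all (array([0.64248294, 0.04265497, 0.07412726]), [np.float64(0.0011679947150541028), np.float64(0.0012418393257678348), np.float64(0.0014595177659097907), np.float64(0.001850194523520017)])
0.074 0.06399552203798413 edge yaw 11.385404627047334 hole [0.64366056 0.04227909 0.074     ]
  other 11.960636026632713 0.06410332428513503
0.078 0.06305026799906785 edge yaw 11.385404627047334 hole [0.64395072 0.04232324 0.078     ]
  other 11.960636026632741 0.06315647793934666
1 [0.64296361 0.04168654 0.068     ]
2 [0.64322532 0.04221285 0.068     ]
grip [ 0.5962 -0.1985  0.16  ]
grip [ 0.5982 -0.2182  0.16  ]
grip [ 0.517  -0.2075  0.16  ]
grip [ 0.5189 -0.2269  0.16  ]
grip [ 0.6121 -0.2067  0.16  ]
grip [ 0.5043 -0.2187  0.16  ]
```

View pics/hex.png

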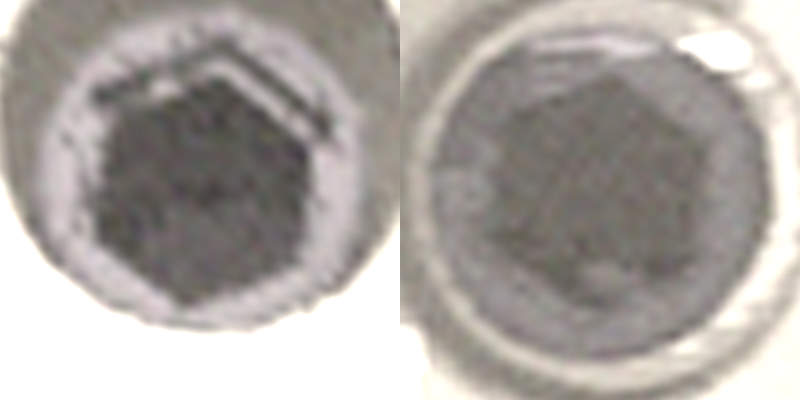

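Request:
apply_moves(
  series="-0.01 0 0 -0.03 0.06 0.015 1;-0.01 0 0 -0.03 0.12 0.03 1;-0.01 0 0 -0.03 0.18 0.046 1;-0.01 0 0 -0.03 0.246 0.063 1;-0.01 0 0 -0.03 0.246 0.063 1;-0.01 0 0 -0.03 0.246 0.063 1;-0.01 0 0 0.01 0.246 0.063 1;-0.01 0 0 0.05 0.246 0.063 1;-0.01 0 0 0.07 0.246 0.063 1;-0.01 0 0 0.07 0.246 0.063 1",
)

```text
clock: 3.88
tcp_pos: [0.5584, -0.2069, 0.1291]
orientation: [2.159, 0.129, -2.165]
contact_force: [0.5, -0.1, 0.2]
grip_width: 0.0856
```

```bash
python3 look.py w3
```

```text
3.875 [ 0.5584 -0.2069  0.1291] [[-0.003, 0.117, -0.993], [0.002, -0.993, -0.117], [-1.0, -0.002, 0.002]] [ 0.4   0.47 -0.19  1.83  0.11  0.85 -1.3 ] [ 0.5 -0.1  0.2] [ 0.03 -0.01 -0.02] 0.08558518411557724 0.03818803545181508
```

View pics/w3.png

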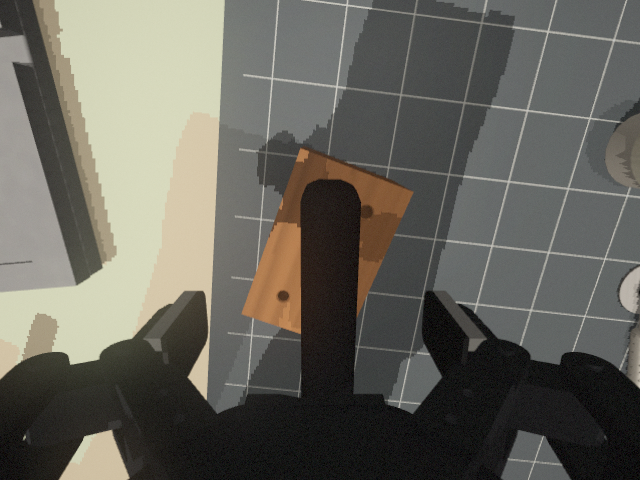

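Request:
apply_moves(
  series="0.005 0 0 0 0.005 0 1;0.005 0 0 0 0.005 0 0.5;0.005 0 0 0 0.005 0 0.15;0.005 0 0 0 0.005 0 0;0.005 0 0 0 0.005 0 0;0.005 0 0 0 0.005 0 0;0.005 0 0 0 0.005 0 0;0.005 0 0 0 0.005 0 0",
  force=60,
)

```text
clock: 4.92
tcp_pos: [0.5598, -0.214, 0.1306]
orientation: [2.165, 0.119, -2.164]
contact_force: [-0.9, 1.3, 4.8]
grip_width: 0.0197
```

```bash
python3 look.py w4
```

```text
4.925 [ 0.5598 -0.214   0.1306] [[0.0, 0.11, -0.994], [0.0, -0.994, -0.11], [-1.0, -0.0, -0.0]] [ 0.4   0.47 -0.19  1.82  0.11  0.86 -1.3 ] [-0.9  1.3  4.8] [0.4  0.24 0.01] 0.01971610865754133 0.0013036625360579978
```

View pics/w4.png

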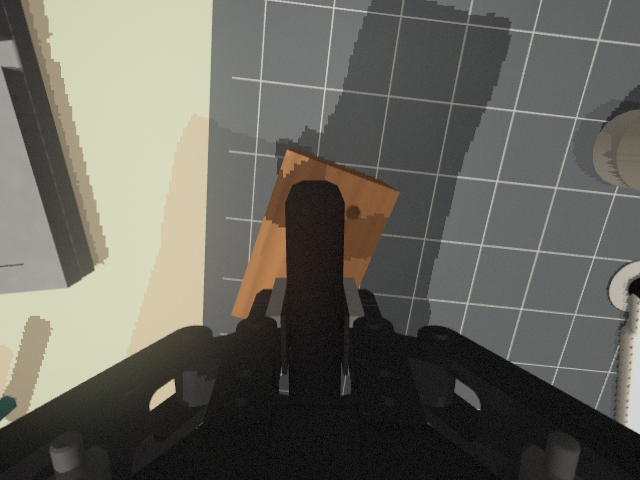

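Request:
apply_moves(
  series="0 0 0 -0.03 0 0 0;0 0 0 -0.065 0 0 0;-0.1 0 0 -0.1 0 0 0;-0.25 0 0 -0.1 -0.04 -0.018 0;-0.4 0 0 -0.1 -0.085 -0.039 0;-0.55 0 0 -0.1 -0.135 -0.062 0;-0.7 0 0 -0.1 -0.185 -0.084 0;-0.841 0 0 -0.1 -0.225 -0.103 0;-0.841 0 0 -0.1 -0.247 -0.113 0;-0.841 0 0 -0.09 -0.247 -0.113 0;-0.841 0 0 -0.07 -0.247 -0.113 0;-0.841 0 0 -0.07 -0.247 -0.113 0",
)

```text
clock: 6.48
tcp_pos: [0.6429, 0.0406, 0.1972]
orientation: [1.647, 0.847, -1.658]
contact_force: [0.4, -0.1, -2.5]
grip_width: 0.019
```

```bash
python3 look.py w5; python3 - <<'E'
from h import *
a=grab_frame("scene");b=grab_frame("side");cv2.imwrite("pics/s5.png",a);cv2.imwrite("pics/t5.png",b)
crop(a,330,220,100,100,6,"s5c.png");crop(b,215,160,100,100,6,"t5c.png")
E
```

```text
6.475 [0.6429 0.0406 0.1972] [[-0.005, 0.812, -0.584], [-0.002, -0.584, -0.812], [-1.0, -0.003, 0.005]] [ 0.14  0.5  -0.42  1.64  0.23  1.06 -0.97] [ 0.4 -0.1 -2.5] [-0.02 -0.04  0.05] 0.019038899046500662 0.03745749016177845
```

View pics/s5c.png

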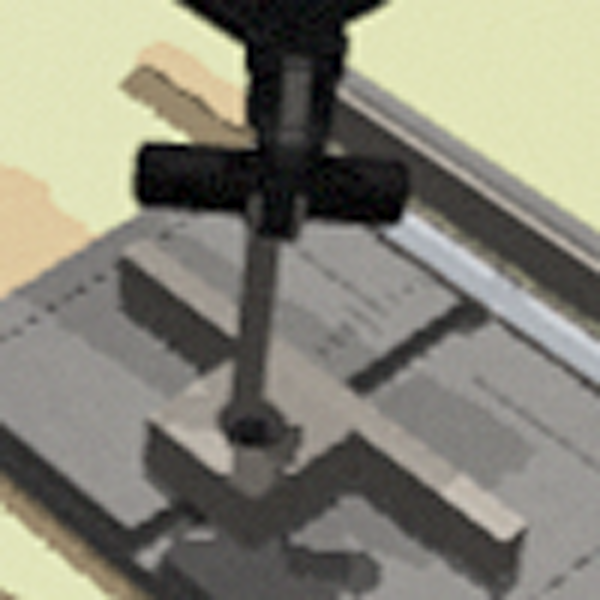

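View pics/t5c.png

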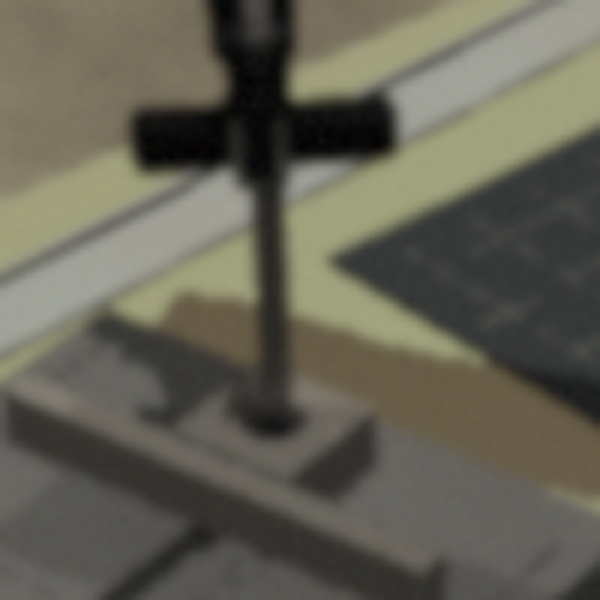

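View pics/w5.png

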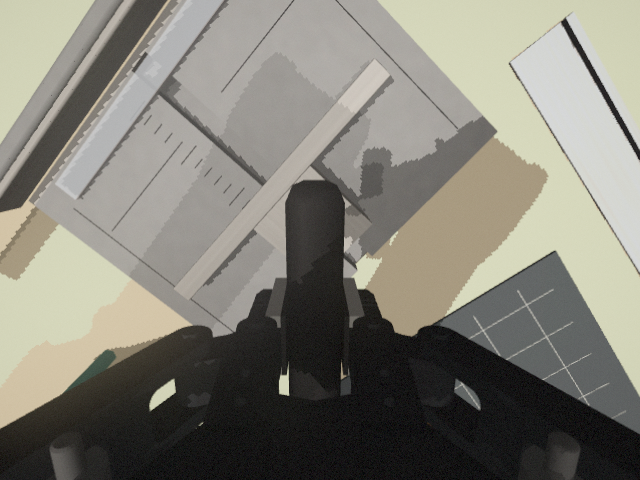

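```bash
python3 - <<'E'
from h import *
S=camera_info("scene");T=camera_info("side");o=get_obs();print(o["tcp_pos"])
for n,i,h,ox,oy in(("s",S,(310+247/4,200+360/4),330,220),("t",T,(145+462/4,200+119/4),215,160)):
    P=onz(i,h,.0743); print(n,P)
    for dz in(0,.01,.03,.06,.09):
        uv=proj(i,P+[0,0,dz])[0]; print("  axis",dz,((uv-[ox,oy])*6).round(1))
    for dx in([.005,0,.01],[0,.005,.01]): print("   d5mm",((proj(i,P+dx)[0]-[ox,oy])*6).round(1))
    im=cv2.imread(f"pics/{n}5.png"); g=cv2.cvtColor(im,cv2.COLOR_BGR2GRAY).astype(float)
    big=cv2.resize(cv2.GaussianBlur(g,(3,3),0)[oy:oy+100,ox:ox+100],None,fx=6,fy=6,interpolation=cv2.INTER_CUBIC)
    for r in range(240,430,15):
        row=big[r,200:330]; d=np.diff(cv2.GaussianBlur(row[None],(9,1),0)[0]); l=d.argmin(); rr=d.argmax(); print(r,200+l,200+rr,(400+l+rr)/2)
E
```

```text
[0.64487943 0.04249173 0.20035844]
s [0.64095961 0.04368565 0.0743    ]
  axis 0 [250.5 420. ]
  axis 0.01 [252.3 404. ]
  axis 0.03 [256.  371.6]
  axis 0.06 [261.8 321.7]
  axis 0.09 [267.7 270.3]
   d5mm [258.9 411.5]
   d5mm [262.  399.9]
240 247 296 271.5
255 243 278 260.5
270 243 277 260.0
285 242 277 259.5
300 237 272 254.5
315 237 271 254.0
330 237 219 228.0
345 290 267 278.5
360 235 266 250.5
375 231 265 248.0
390 230 265 247.5
405 224 273 248.5
420 217 284 250.5
t [0.63964068 0.04341839 0.0743    ]
  axis 0 [273.  418.5]
  axis 0.01 [272.  399.8]
  axis 0.03 [270.1 362. ]
  axis 0.06 [267.1 304. ]
  axis 0.09 [264.  244.3]
   d5mm [264.6 395. ]
   d5mm [263.2 404.4]
240 254 284 269.0
255 254 284 269.0
270 254 284 269.0
285 255 284 269.5
300 259 284 271.5
315 259 289 274.0
330 260 289 274.5
345 260 290 275.0
360 260 290 275.0
375 260 290 275.0
390 230 290 260.0
405 225 290 257.5
420 242 302 272.0
```

```bash
cat > blade.py <<'E'
from h import *
import sys
k=sys.argv[1]
S=camera_info("scene");T=camera_info("side");o=get_obs();print(o["clock"],o["tcp_pos"],o["contact_force"].round(1),o["moment"].round(2))
for n,f,i,h,ox,oy in(("s","scene",S,(310+247/4-.4,200+360/4-.4),330,220),("t","side",T,(145+462/4-.4,200+119/4-.4),215,160)):
    P=onz(i,h,.0743)
    im=grab_frame(f); cv2.imwrite(f"pics/{n}{k}.png",im); crop(im,ox,oy,100,100,6,f"{n}{k}c.png")
    g=cv2.GaussianBlur(cv2.cvtColor(im,cv2.COLOR_BGR2GRAY),(3,3),0).astype(float)
    out=[]
    for dz in np.arange(.012,.09,.006):
        u,v=proj(i,P+[0,0,dz])[0]; r=int(round(v)); 
        x=np.arange(int(u)-9,int(u)+10); d=np.diff(g[r,x])
        l=d.argmin();rr=d.argmax()
        def sub(d,j): 
            if 0<j<len(d)-1:
                a,b,c=abs(d[j-1]),abs(d[j]),abs(d[j+1]); return j+(a-c)/(2*(a-2*b+c)) if a-2*b+c else j
            return j
        c=(sub(d,l)+sub(d,rr))/2+x[0]+.5; out.append((c-u)*1.0)
    print(n,"blade-axis px by height",np.round(out,2),"med",np.median(out))
    J=[(proj(i,P+np.array(d))[0]-proj(i,P)[0])*1000/5*.001 for d in([.005,0,0],[0,.005,0])]
    print("  px/mm",np.round(J,3).tolist())
E
python3 blade.py 6
```

```text
6.625 [0.64487943 0.04249173 0.20035844] [ 0.4  0.1 -1.4] [ 0.07 -0.   -0.  ]
s blade-axis px by height [-0.36 -0.37 -0.3  -0.37 -0.34  4.32  3.94 -4.53 -5.96 -0.52 -0.62 -0.61
 -0.51] med -0.36738594189790774
  px/mm [[0.216, 0.25], [0.321, -0.137]]
t blade-axis px by height [-2.81  0.44  0.21  0.32  0.28  0.3   0.46  0.18  0.25  0.35  0.32  0.35
  0.41] med 0.3150068425835002
  px/mm [[-0.246, -0.161], [-0.293, 0.152]]
```

View pics/s6c.png

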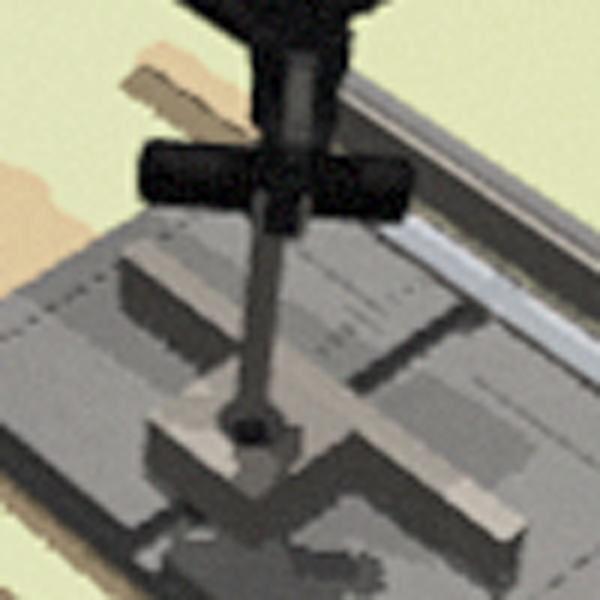

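View pics/t6c.png

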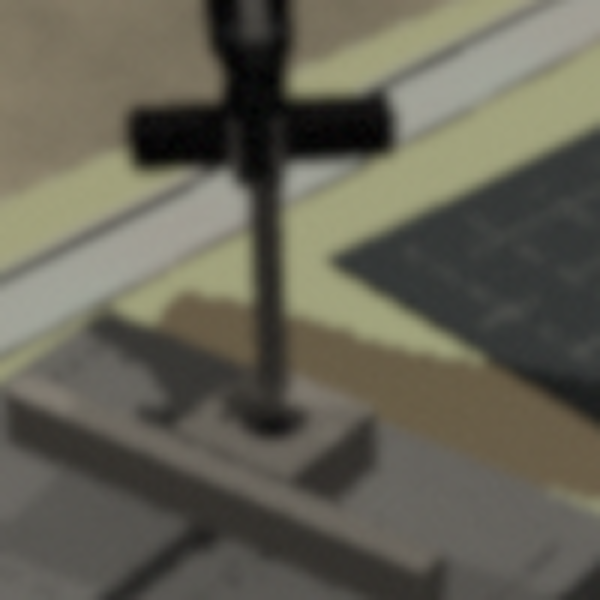

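Request:
apply_moves(
  series="0 0 0 0 -0.001 -0.001 0;0 0 0 0.006 -0.001 -0.001 0;0 0 0 0.012 -0.001 -0.001 0;0 0 0 0.016 -0.001 -0.001 0;0 0 0 0.02 -0.001 -0.001 0;0 0 0 0.022 -0.001 -0.001 0;0 0 0 0.022 -0.001 -0.001 0",
)

```text
clock: 7.6
tcp_pos: [0.6446, 0.0451, 0.1782]
orientation: [1.649, 0.849, -1.65]
contact_force: [0.5, 0.6, -1.4]
grip_width: 0.0189
```

```bash
python3 blade.py 7
```

```text
7.6 [0.64457745 0.04509086 0.17815881] [ 0.5  0.6 -1.4] [-0.11 -0.02 -0.  ]
s blade-axis px by height [ 0.16  0.2   0.31  0.25  0.37  0.46  0.36  0.26 -5.65  0.12  0.19  0.23
  0.14] med 0.23025894581951434
  px/mm [[0.216, 0.25], [0.321, -0.137]]
t blade-axis px by height [-2.32 -0.06 -0.21 -0.25 -0.26 -0.17 -0.12 -0.19 -0.09 -0.08 -0.06 -0.13
 -0.13] med -0.12684875154883457
  px/mm [[-0.246, -0.161], [-0.293, 0.152]]
```

View pics/s7c.png

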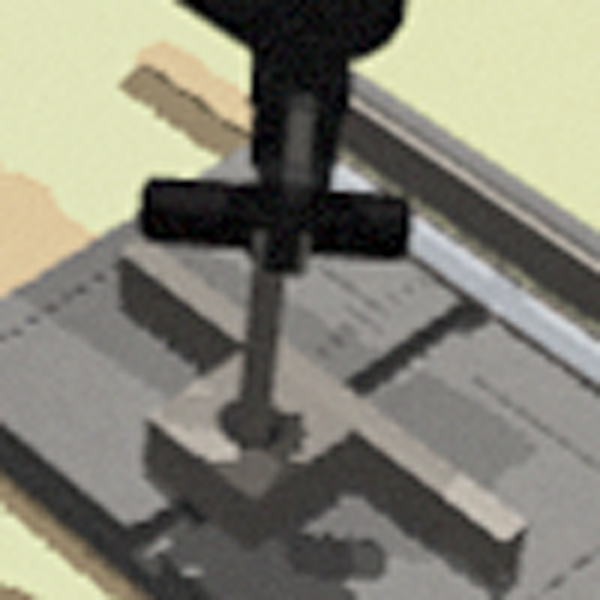

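Request:
apply_moves(
  series="0 0 0 0.001 0 0.0005 0;0 0 0 0.003 0 0.0005 0;0 0 0 0.005 0 0.0005 0;0 0 0 0.007 0 0.0005 0;0 0 0 0.008 0 0.0005 0;0 0 0 0.008 0 0.0005 0",
)

```text
clock: 8.45
tcp_pos: [0.6443, 0.0447, 0.1702]
orientation: [1.649, 0.849, -1.65]
contact_force: [-0.2, 0.0, -2.5]
grip_width: 0.0194
```

```bash
python3 blade.py 8
```

```text
8.45 [0.64425862 0.04465847 0.17018631] [-0.2  0.  -2.5] [-0.01  0.   -0.05]
s blade-axis px by height [-0.01  0.06  0.09 -0.    0.1   0.31  0.23  0.1  -5.76 -0.14 -0.02  1.33
  1.2 ] med 0.08765161102502361
  px/mm [[0.216, 0.25], [0.321, -0.137]]
t blade-axis px by height [-2.26  0.16  0.29  0.05  0.05  0.01  0.12  0.05  0.06  0.07  0.12  0.18
  0.09] med 0.07047822318475028
  px/mm [[-0.246, -0.161], [-0.293, 0.152]]
```

Request:
apply_moves(
  series="0 0 0 0.001 0 0 0;0 0 0 0.002 0 0 0;0 0 0 0.0025 0 0 0;0 0 0 0.003 0 0 0",
)

```text
clock: 9.05
tcp_pos: [0.6448, 0.045, 0.1685]
orientation: [1.65, 0.849, -1.648]
contact_force: [-1.0, -0.5, 7.8]
grip_width: 0.0192
```

```bash
python3 blade.py 9
```

```text
9.05 [0.64475939 0.04495473 0.16854385] [-1.  -0.5  7.8] [-0.06  0.82 -0.03]
s blade-axis px by height [ 0.02  0.09  0.09  0.07  0.22  0.38  0.3  -4.23 -5.73 -0.01  0.12  1.69
  1.14] med 0.09428072476879379
  px/mm [[0.216, 0.25], [0.321, -0.137]]
t blade-axis px by height [-2.31  0.19  0.04 -0.17 -0.01  0.    0.05 -0.01 -0.04  0.01  0.07 -0.01
 -0.31] med -0.008468039582226083
  px/mm [[-0.246, -0.161], [-0.293, 0.152]]
```

View pics/s9c.png

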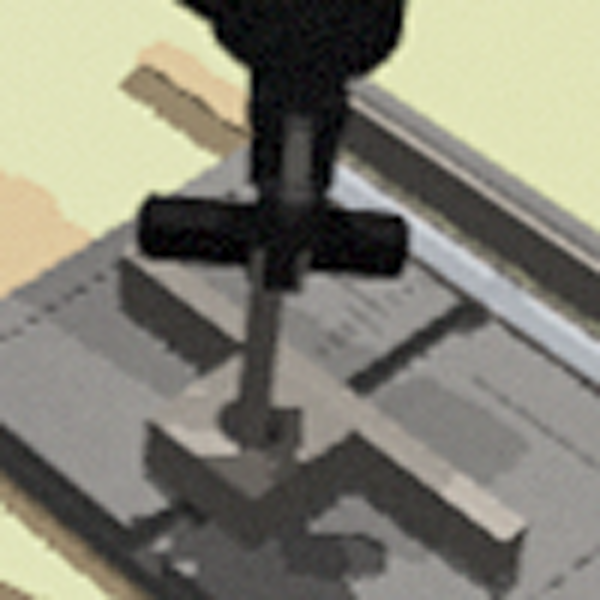

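```bash
python3 - <<'E'
from h import *
import pickle
for k,z in(("w4",.160),("w5",.1972+.0304)):
    i,o=pickle.load(open(f"pics/{k}.pkl","rb")); M=R.from_rotvec(o["orientation"]).as_matrix()
    im=cv2.imread(f"pics/{k}.png"); col=cv2.GaussianBlur(cv2.cvtColor(im,cv2.COLOR_BGR2GRAY),(5,1),0)[165:200,315]; print(col)
    for r in(180,181,182): 
        p=M.T@(onz(i,(315,r),z)-o["tcp_pos"]); print(k,r,p.round(4),"centre z",(p[2]+.055).round(4))
E
```

```text
[79 76 78 78 74 77 77 76 78 77 77 74 75 75 71 50 28 30 30 32 28 28 32 31
 31 29 34 32 27 27 33 31 32 30 31]
w4 180 [-0.0294  0.0006 -0.0546] centre z 0.0004
w4 181 [-0.0294  0.0006 -0.0543] centre z 0.0007
w4 182 [-0.0294  0.0006 -0.054 ] centre z 0.001
[ 95  90  84  79  91 118 147 168 175 176 176 175 175 174 150  87  48  48
  48  48  51  49  51  50  49  51  51  52  51  52  54  53  57  54  55]
w5 180 [-0.0307  0.0012 -0.054 ] centre z 0.001
w5 181 [-0.0307  0.0012 -0.0537] centre z 0.0013
w5 182 [-0.0307  0.0012 -0.0534] centre z 0.0016
```

Request:
apply_moves(
  series="0.1 0 0 0 0.0001 0 0;0.2 0 0 0 0.0002 0 0;0.3 0 0 0 0.0003 0 0;0.4 0 0 0 0.0004 0.0001 0;0.5 0 0 0 0.0005 0.0001 0;0.5 0 0 0 0.0005 0.0001 0",
)

```text
clock: 9.9
tcp_pos: [0.6453, 0.0438, 0.1686]
orientation: [1.973, 0.449, -1.97]
contact_force: [-2.6, -1.1, 6.5]
grip_width: 0.0193
```

```bash
python3 blade.py 10; python3 look.py w10
```

```text
9.9 [0.64525446 0.04381353 0.16855925] [-2.6 -1.1  6.5] [-0.56  0.56 -0.02]
s blade-axis px by height [ 0.    0.06  0.17  0.1   0.17  5.    4.27 -4.5   0.17  0.04  0.01  0.1
 -1.98] med 0.09616803672861352
  px/mm [[0.216, 0.25], [0.321, -0.137]]
t blade-axis px by height [-2.66 -2.81 -0.01  0.05  0.01  0.13  0.14  0.09  0.1   0.03 -0.06 -0.01
 -0.13] med 0.008339949981291284
  px/mm [[-0.246, -0.161], [-0.293, 0.152]]
10.0 [0.6453 0.0438 0.1686] [[0.002, 0.435, -0.9], [-0.001, -0.9, -0.435], [-1.0, 0.002, -0.001]] [ 0.06  0.51 -0.3   1.67  0.18  0.99 -1.43] [-1.5 -1.9  6.7] [-0.46  0.56 -0.04] 0.018863838875940484 0.003503395922840336
```

View pics/w10.png

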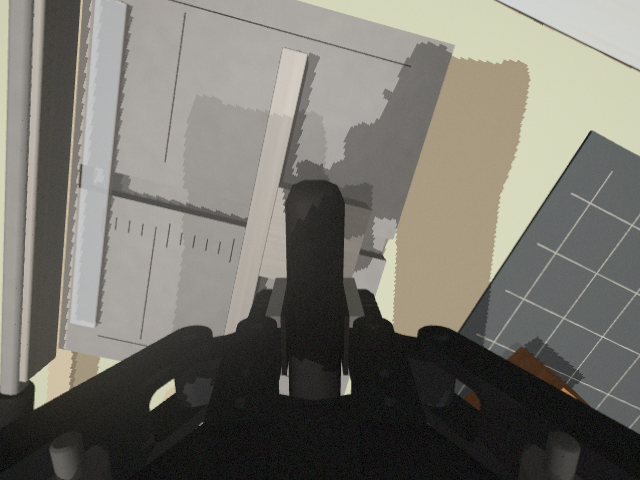

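Request:
apply_moves(
  series="0.1 0 0 0 0.0001 0 0;0.2 0 0 0 0.0002 0 0;0.3 0 0 0 0.0003 0 0;0.4 0 0 0 0.0004 0.0001 0;0.45 0 0 0 0.0004 0.0001 0;0.45 0 0 0 0.0004 0.0001 0",
)

```text
clock: 10.8
tcp_pos: [0.6452, 0.0427, 0.1685]
orientation: [2.222, -0.002, -2.219]
contact_force: [-1.7, -2.8, 6.2]
grip_width: 0.0191
```

```bash
python3 blade.py 11
```

```text
10.8 [0.64524089 0.04268658 0.16852784] [-1.7 -2.8  6.2] [-0.83  0.58  0.05]
s blade-axis px by height [ 0.09  0.05  0.16  0.03  0.15  0.36  0.29 -4.31 -5.82 -0.08  4.03  1.62
 -3.8 ] med 0.09207957197827454
  px/mm [[0.216, 0.25], [0.321, -0.137]]
t blade-axis px by height [ 1.97  1.15  0.66  0.12 -0.06  0.05  0.1  -0.02  0.05  0.09  0.06  0.
 -0.15] med 0.061534620361271664
  px/mm [[-0.246, -0.161], [-0.293, 0.152]]
```

Request:
apply_moves(
  series="0.06 0 0 0 0.0001 0 0;0.12 0 0 0 0.0001 0 0;0.12 0 0 0 0.0001 0 0",
)

```text
clock: 11.28
tcp_pos: [0.6452, 0.0424, 0.1686]
orientation: [-2.162, 0.132, 2.159]
contact_force: [-3.3, -2.7, 6.2]
grip_width: 0.019
```

```bash
python3 blade.py 12|head -1
```

```text
11.275 [0.64522057 0.04237973 0.16858496] [-3.3 -2.7  6.2] [-1.01  0.71  0.08]
```

Request:
apply_moves(
  series="0.05 0 0 0 0 0 0;0.1 0 0 0 0.0001 0 0;0.1 0 0 0 0.0001 0 0",
)

```text
clock: 11.75
tcp_pos: [0.6451, 0.0421, 0.1686]
orientation: [-2.107, 0.235, 2.104]
contact_force: [-1.6, -4.0, 7.1]
grip_width: 0.019
```

```bash
python3 - <<'E'
from h import *
o=get_obs();M=R.from_rotvec(o["orientation"]).as_matrix();print(o["clock"],o["tcp_pos"],np.degrees(np.arctan2(M[1,1],M[0,1])),o["contact_force"].round(1),o["moment"].round(2),o["joints"].round(2))
E
```

```text
11.75 [0.64512319 0.0421068  0.16857057] -102.63026942188742 [-1.6 -4.   7.1] [-1.04  0.77  0.09] [-0.05  0.5  -0.15  1.68  0.09  0.97 -2.03]
```

Request:
apply_moves(
  series="0.05 0 0 0 0 0 0;0.1 0 0 0 0.0001 0 0;0.1 0 0 0 0.0001 0 0",
)

```text
clock: 12.12
tcp_pos: [0.645, 0.0419, 0.1685]
orientation: [-2.05, 0.333, 2.048]
contact_force: [-2.5, -3.1, 6.7]
grip_width: 0.0192
```

```bash
python3 look.py w13
```

```text
12.125 [0.645  0.0419 0.1685] [[0.001, -0.315, -0.949], [-0.002, -0.949, 0.315], [-1.0, 0.002, -0.001]] [-0.07  0.49 -0.13  1.68  0.08  0.97 -2.12] [-2.5 -3.1  6.7] [-1.14  0.86  0.14] 0.019184920156410535 0.014535507931225223
```

View pics/w13.png

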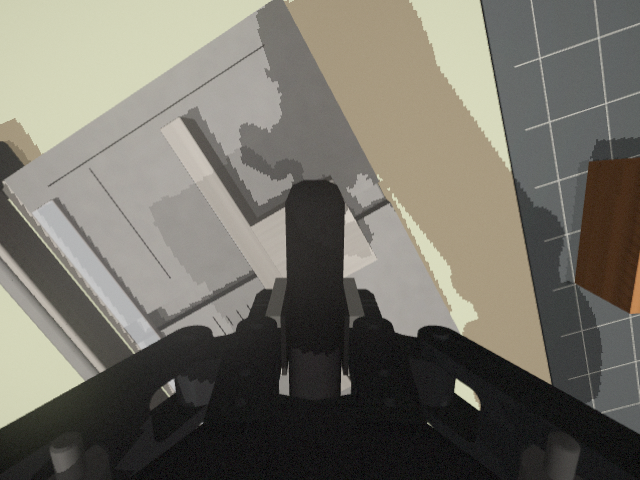

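Request:
apply_moves(
  series="0.05 0 0 0 0 0 0;0.1 0 0 0 0.0001 0 0;0.1 0 0 0 0.0001 0 0",
)

```text
clock: 12.55
tcp_pos: [0.6449, 0.0417, 0.1686]
orientation: [-1.991, 0.427, 1.989]
contact_force: [-2.2, -3.9, 6.8]
grip_width: 0.0191
```

```bash
python3 - <<'E'
from h import *
o=get_obs();M=R.from_rotvec(o["orientation"]).as_matrix();print(o["clock"],o["tcp_pos"],np.degrees(np.arctan2(M[1,1],M[0,1])),o["contact_force"].round(1),o["moment"].round(2),o["joints"].round(2))
E
```

```text
12.55 [0.6448532  0.04170177 0.16855331] -114.08263890728577 [-2.2 -3.9  6.8] [-1.13  0.96  0.11] [-0.08  0.49 -0.11  1.68  0.06  0.97 -2.21]
```

Request:
apply_moves(
  series="0.05 0 0 0 0 0 0;0.1 0 0 0 0.0001 0 0;0.1 0 0 0 0.0001 0 0",
)

```text
clock: 12.92
tcp_pos: [0.6447, 0.0415, 0.1686]
orientation: [-1.931, 0.516, 1.929]
contact_force: [-3.2, -3.4, 7.6]
grip_width: 0.0189
```

```bash
python3 blade.py 14; python3 look.py w14
```

```text
12.925 [0.64471507 0.04152197 0.16855624] [-3.2 -3.4  7.6] [-1.2   1.05  0.12]
s blade-axis px by height [-0.51 -0.67  0.16  0.19  0.24  0.26  3.59  2.38  2.37  2.27  2.21  2.17
  2.11] med 2.1091037972111053
  px/mm [[0.216, 0.25], [0.321, -0.137]]
t blade-axis px by height [-0.63 -0.11  0.12 -0.11  0.1  -0.03 -0.09 -0.07 -0.02  0.67  1.88  2.02
  1.88] med -0.016236927439194915
  px/mm [[-0.246, -0.161], [-0.293, 0.152]]
13.025 [0.6447 0.0415 0.1685] [[0.0, -0.497, -0.868], [-0.003, -0.868, 0.497], [-1.0, 0.002, -0.001]] [-0.1   0.49 -0.08  1.68  0.05  0.97 -2.29] [-3.5 -3.4  8.2] [-1.15  1.02  0.15] 0.019198531754487276 0.0033492660770221214
```

View pics/s14c.png

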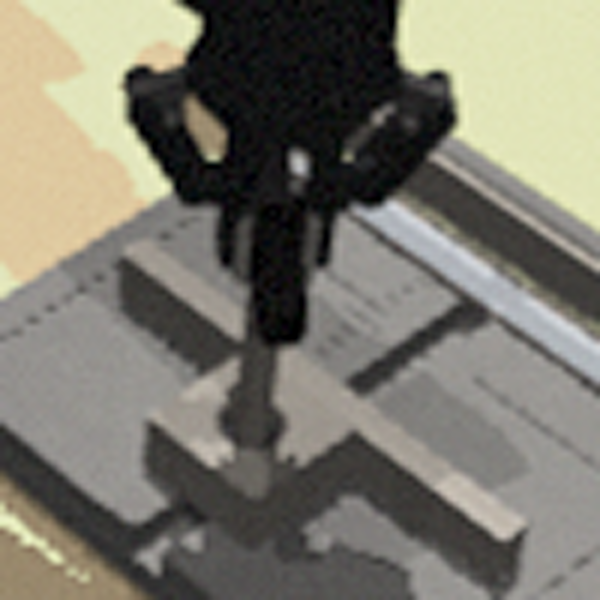

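View pics/w14.png

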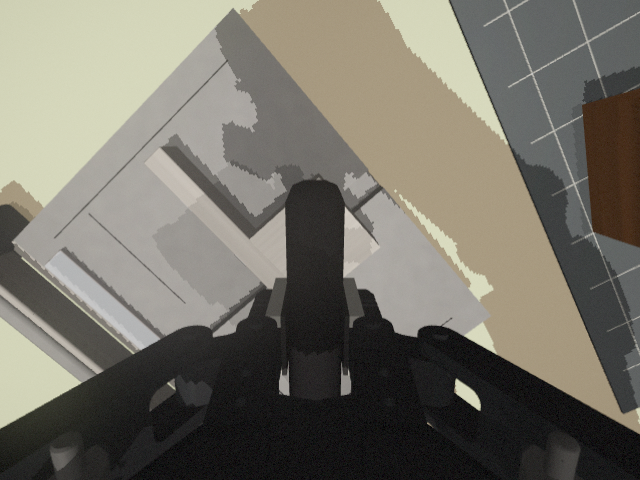

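Request:
apply_moves(
  series="0.05 0 0 0 0 0 0;0.1 0 0 0 0.0001 0 0;0.1 0 0 0 0.0001 0 0",
)

```text
clock: 13.45
tcp_pos: [0.6446, 0.0413, 0.1686]
orientation: [-1.868, 0.601, 1.866]
contact_force: [-3.9, -3.7, 9.1]
grip_width: 0.0191
```

```bash
cat > st.py <<'E'
from h import *
o=get_obs();M=R.from_rotvec(o["orientation"]).as_matrix();print(o["clock"],o["tcp_pos"],np.degrees(np.arctan2(M[1,1],M[0,1])),o["contact_force"].round(1),o["moment"].round(2),o["joints"].round(2),o["tau"][6])
E
python3 st.py
```

```text
13.45 [0.64457282 0.04133397 0.16856635] -125.55395771403185 [-3.9 -3.7  9.1] [-1.2   1.15  0.11] [-0.12  0.49 -0.06  1.68  0.04  0.97 -2.38] -0.2715705055743456
```

Request:
apply_moves(
  series="0.04 0 0 0 0 0 0;0.08 0 0 0 0.0001 0 0",
)

```text
clock: 13.7
tcp_pos: [0.6444, 0.0412, 0.1685]
orientation: [-1.816, 0.666, 1.815]
contact_force: [-3.6, -4.0, 8.9]
grip_width: 0.0189
```

```bash
python3 st.py; python3 - <<'E'
from h import *
i=camera_info("wrist"); im=grab_frame("wrist"); cv2.imwrite("pics/w15.png",im); print(get_obs()["moment"])
s=grab_frame("scene");t=grab_frame("side");crop(s,330,220,100,100,6,"s15c.png");crop(t,215,160,100,100,6,"t15c.png")
crop(im,270,170,110,110,6,"w15c.png")
E
```

```text
13.7 [0.64439169 0.04119709 0.16854937] -130.17574544723308 [-3.6 -4.   8.9] [-1.22  1.22  0.14] [-0.13  0.49 -0.04  1.69  0.03  0.97 -2.46] 0.22271257359534502
[-1.25808671  1.24755396  0.08838224]
```

View pics/t15c.png

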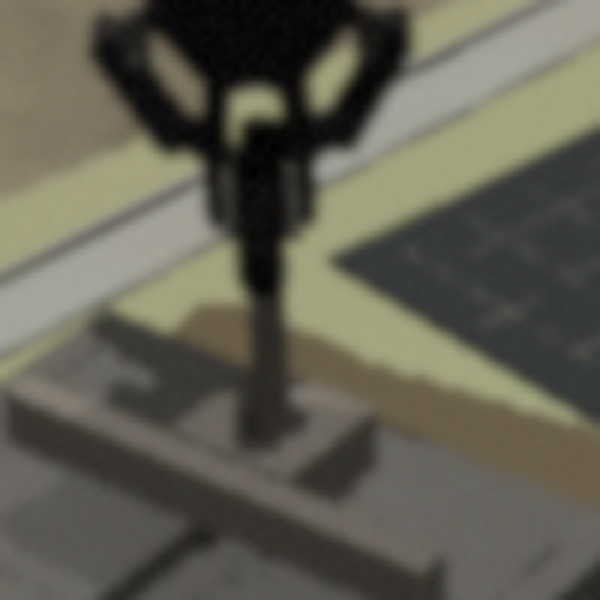

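View pics/s15c.png

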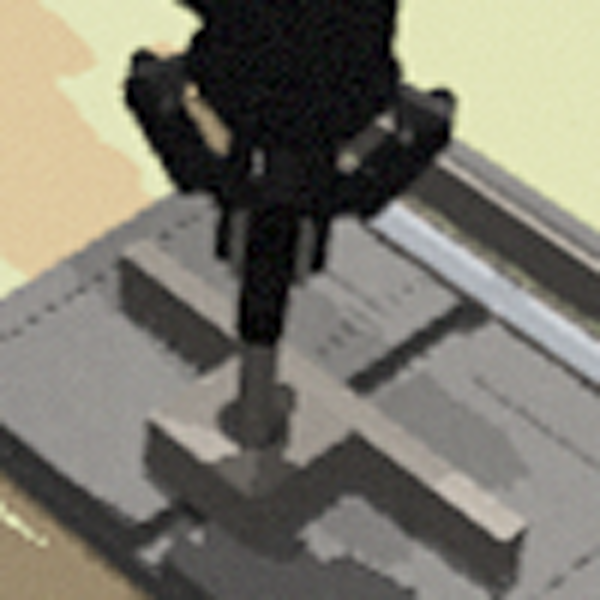

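View pics/w15.png

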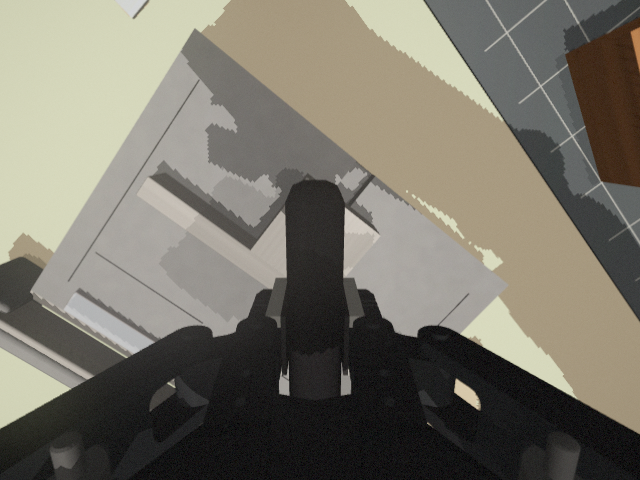

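```bash
python3 - <<'E'
from h import *
for k in("w4","w5","w10","w13","w14","w15"):
    g=cv2.GaussianBlur(cv2.cvtColor(cv2.imread(f"pics/{k}.png"),cv2.COLOR_BGR2GRAY),(5,3),0).astype(float)
    c=g[170:195,315]; r=g[215,270:360]; d=np.diff(r)
    print(k,170+np.diff(c).argmin(),270+d[:40].argmin(),270+40+d[40:].argmax())
t=[cv2.imread(f"pics/t{k}.png") for k in (6,9,14)]
c=cv2.hconcat([cv2.resize(x[185:245,235:290],None,fx=4.8,fy=7,interpolation=cv2.INTER_CUBIC) for x in t]); cv2.imwrite("pics/cmp.png",np.clip(c*1.5,0,255).astype(np.uint8))
E
```

```text
w4 179 284 343
w5 179 284 344
w10 179 284 344
w13 179 285 344
w14 179 284 343
w15 179 284 343
```

View pics/cmp.png

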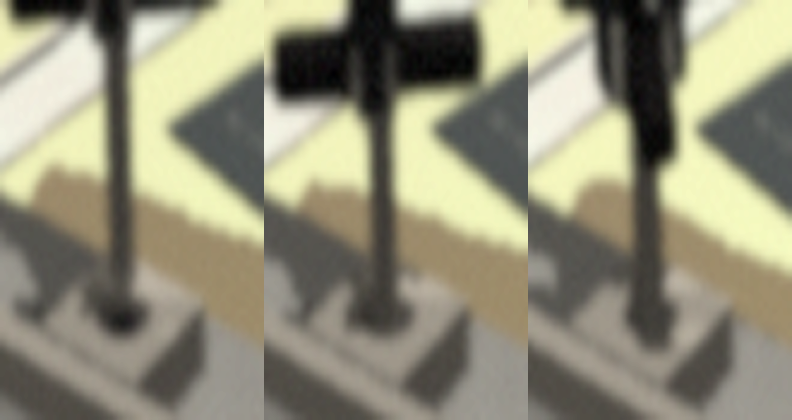

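```bash
python3 - <<'E'
from h import *
S=camera_info("scene");T=camera_info("side")
s=lambda x,y:(330+(x+.5)/6-.5,220+(y+.5)/6-.5); t=lambda x,y:(215+(x+.5)/6-.5,160+(y+.5)/6-.5)
print(tri([ray(S,s(276,181)),ray(T,t(261,130))]))
print("foot hole",tri([ray(S,(310+247/4-.4,200+360/4-.4)),ray(T,(145+462/4-.4,200+119/4-.4))]))
# predicted tip/grip for TCP .2004
for z in(.2168,.2088): print(z,[((proj(i,[.643,.042,z])[0]-[ox,oy])*6+2.5).round(1) for i,ox,oy in((S,330,220),(T,215,160))])
E
```

```text
(array([0.64253772, 0.04045332, 0.21829907]), [np.float64(0.0003076699476754115), np.float64(0.0003076699476756252)])
foot hole (array([0.64033863, 0.04342656, 0.07526164]), [np.float64(0.0005478398268977241), np.float64(0.000547839826897761)])
0.2168 [array([280.3, 183.3]), array([258.3, 134. ])]
0.2088 [array([278.6, 197.9]), array([259.2, 150.9])]
```

Request:
apply_moves(
  series="0.03 0 0 0 0 0 0;0.06 0 0 0 0.0001 0 0",
)

```text
clock: 14.1
tcp_pos: [0.6443, 0.0411, 0.1686]
orientation: [-1.777, 0.713, 1.776]
contact_force: [-3.6, -2.3, 8.3]
grip_width: 0.0194
```

```bash
python3 st.py
```

```text
14.1 [0.64430243 0.04109888 0.1685638 ] -133.60319925581754 [-3.6 -2.3  8.3] [-1.21  1.29  0.14] [-0.14  0.49 -0.03  1.69  0.02  0.97 -2.51] 0.16204016748815775
```

Request:
apply_moves(
  series="-0.05 0 0 0 0 0 0;-0.1 0 0 0 -0.0001 0 0;-0.1 0 0 0 -0.0001 0 0",
)

```text
clock: 14.48
tcp_pos: [0.6445, 0.0413, 0.1685]
orientation: [-1.843, 0.633, 1.841]
contact_force: [-3.9, -3.8, 7.7]
grip_width: 0.0196
```

```bash
python3 st.py
```

```text
14.475 [0.64447995 0.04125052 0.168524  ] -127.81399995552607 [-3.9 -3.8  7.7] [-1.13  1.15 -0.07] [-0.12  0.49 -0.05  1.69  0.03  0.97 -2.42] 0.22476819343864918
```

Request:
apply_moves(
  series="0 0 0 0 0 0 0.3;0 0 0 0 0 0 1;0 0 0 0 0 0 1;0 0 0 0 0 0 1;0 0 0 -0.03 0 0 1;0 0 0 -0.09 0 0 1;0 0 0 -0.1 0 0 1;0 0 0 -0.1 0.06 0 1;0 0 0 -0.1 0.09 0 1;0 0 0 -0.1 0.09 0 1;0 0 0 -0.1 0.09 0 1",
)

```text
clock: 15.85
tcp_pos: [0.5897, -0.0269, 0.2671]
orientation: [-1.842, 0.629, 1.842]
contact_force: [-0.0, 0.7, -0.1]
grip_width: 0.0851
```

```bash
python3 look.py w16; python3 - <<'E'
from h import *
a=grab_frame("scene");crop(a,330,220,100,100,6,"s16c.png");cv2.imwrite("pics/s16.png",a)
E
```

```text
15.85 [ 0.5897 -0.0269  0.2671] [[0.0, -0.612, -0.791], [0.001, -0.791, 0.612], [-1.0, -0.001, 0.0]] [-0.03  0.31 -0.04  1.72  0.01  1.11 -2.3 ] [-0.   0.7 -0.1] [ 0.07 -0.01 -0.  ] 0.08514236595263515 0.012636217659097285
```

View pics/w16.png

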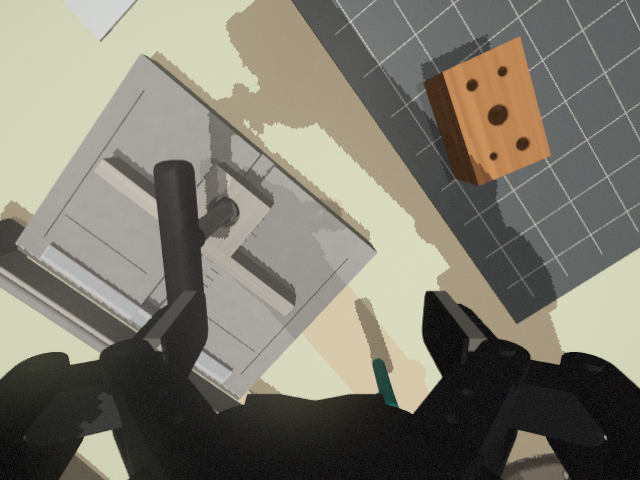

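View pics/s16c.png

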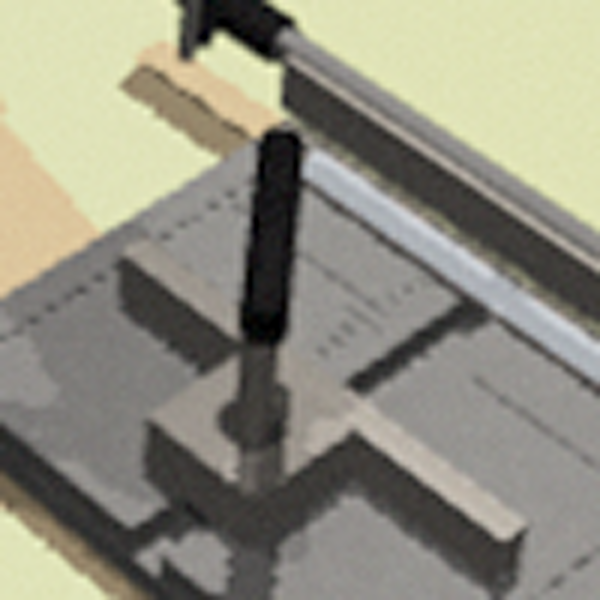

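```bash
python3 - <<'E'
from h import *
import pickle
i,o=pickle.load(open("pics/w16.pkl","rb")); im=cv2.imread("pics/w16.png")
crop(im,140,140,160,150,5,"w16c.png")
c=im[190:240,195:255]; cv2.imwrite("pics/w16d.png",np.clip(cv2.resize(c,None,fx=12,fy=12,interpolation=cv2.INTER_CUBIC).astype(float)*1.8,0,255).astype(np.uint8))
g=cv2.GaussianBlur(cv2.cvtColor(im,cv2.COLOR_BGR2GRAY),(3,3),0).astype(float)
L=[];Rr=[]
for r in range(172,290,6):
    d=np.diff(g[r,140:225]); L.append((140+d[:30].argmin()+.5,r)); 
P=np.array([onz(i,p,.198)[:2] for p in L]); v=np.polyfit(P[:,0],P[:,1],1); print("left yaw",np.degrees(np.arctan(v[0])),L[::4],[P[0],P[-1]])
M=R.from_rotvec(o["orientation"]).as_matrix(); print("tool y yaw+90",np.degrees(np.arctan2(M[1,1],M[0,1]))+90)
E
```

```text
left yaw -36.85463414659156 [(np.float64(152.5), 172), (np.float64(151.5), 196), (np.float64(158.5), 220), (np.float64(160.5), 244), (np.float64(163.5), 268)] [array([0.68610295, 0.01891073]), array([0.62949157, 0.06312788])]
tool y yaw+90 -37.72001271299007
```

View pics/w16c.png

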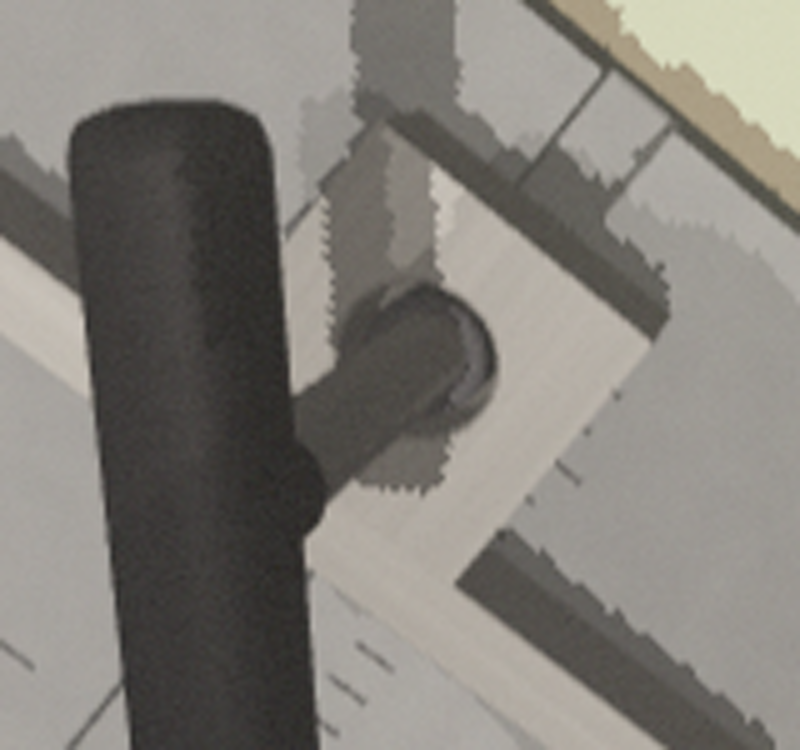

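View pics/w16d.png

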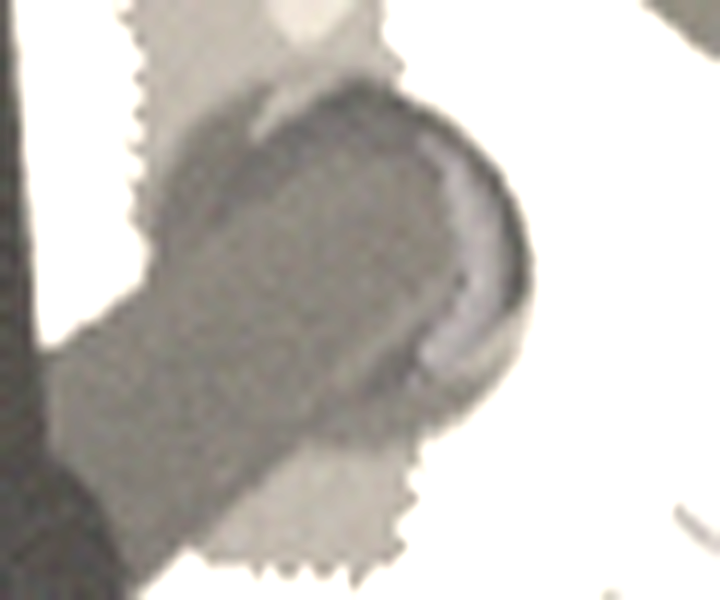

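```bash
python3 - <<'E'
from h import *
import pickle
i,o=pickle.load(open("pics/w16.pkl","rb")); im=cv2.imread("pics/w16.png")
g=cv2.GaussianBlur(cv2.cvtColor(im,cv2.COLOR_BGR2GRAY),(3,3),0).astype(float)
th=np.radians(-37); ex=np.array([np.cos(th),np.sin(th)]); ey=np.array([-np.sin(th),np.cos(th)])
c=lambda x,y:(140+x/5-.4,140+y/5-.4)
hole=onz(i,c(418,350),.0745); print("hole now",hole)
for z in(.190,.194,.198,.202,.206):
    L=onz(i,c(90,400),z)[:2];Rt=onz(i,c(292,400),z)[:2];E=onz(i,c(170,103),z)[:2]
    a=np.array([.6434,.0423])
    print(z,"L,R across",((L-a)@ey*1000).round(1),((Rt-a)@ey*1000).round(1),"width",((L-Rt)@ey*1000).round(1),"end along",((E-a)@ex*1000).round(1))
E
```

```text
hole now [0.64449709 0.04121511 0.0745    ]
0.19 L,R across 11.3 -14.0 width 25.4 end along 54.3
0.194 L,R across 9.5 -15.4 width 24.9 end along 54.6
0.198 L,R across 7.7 -16.7 width 24.4 end along 54.8
0.202 L,R across 5.9 -18.1 width 24.0 end along 55.0
0.206 L,R across 4.1 -19.4 width 23.5 end along 55.2
```

Request:
apply_moves(
  series="0 0 0 0 -0.037 0.066 1;0 0 0 0.02 -0.037 0.066 1;0 0 0 0.04 -0.037 0.066 1;0 0 0 0.04 -0.037 0.066 1;0 0 0 0.04 -0.037 0.066 1",
)

```text
clock: 16.58
tcp_pos: [0.5606, 0.0422, 0.2279]
orientation: [-1.842, 0.629, 1.841]
contact_force: [-0.2, 0.1, 0.3]
grip_width: 0.0853
```

```bash
python3 look.py w17; python3 - <<'E'
from h import *
import pickle
i,o=pickle.load(open("pics/w17.pkl","rb")); im=cv2.imread("pics/w17.png")
u=proj(i,[[.6434,.0423,.068]])[0]; print(u); x,y=(u-25).astype(int)
c=im[y:y+50,x:x+50]; cv2.imwrite("pics/w17d.png",np.clip(cv2.resize(c,None,fx=12,fy=12,interpolation=cv2.INTER_CUBIC).astype(float)*2,0,255).astype(np.uint8))
E
```

```text
16.575 [0.5606 0.0422 0.2279] [[0.001, -0.612, -0.791], [0.0, -0.791, 0.612], [-1.0, -0.001, -0.0]] [-0.13  0.3  -0.07  1.83  0.03  1.01 -2.44] [-0.2  0.1  0.3] [ 0.06 -0.02 -0.06] 0.08530992229385471 0.008307989569760206
[252.84747849 140.60104477]
```

View pics/w17d.png

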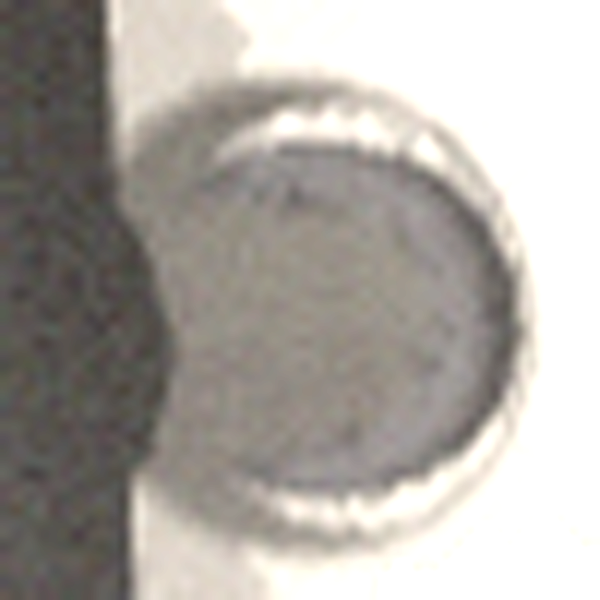

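View pics/w17.png

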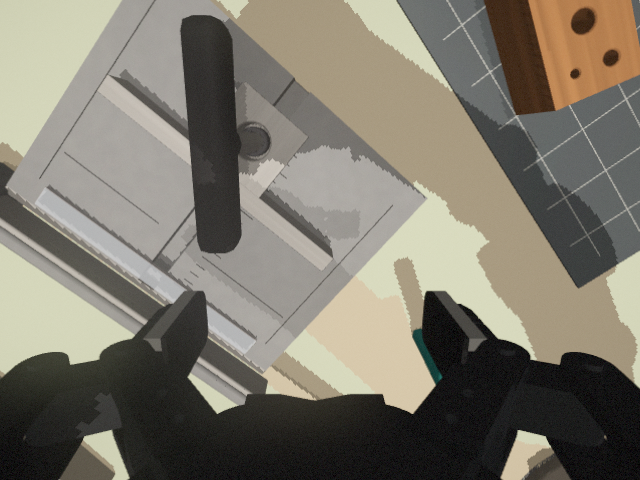

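```bash
python3 - <<'E'
from h import *
import pickle
out=[]
for k in ("w17","w16"):
    i,o=pickle.load(open(f"pics/{k}.pkl","rb")); im=cv2.imread(f"pics/{k}.png")
    z=.068; n=200; g=np.linspace(-.014,.014,n); X,Y=np.meshgrid(.6440+g,.0418-g)
    uv=proj(i,np.stack([X,Y,np.full_like(X,z)],-1).reshape(-1,3)).reshape(n,n,2).astype(np.float32)
    w=cv2.cvtColor(cv2.remap(im,uv[...,0],uv[...,1],cv2.INTER_CUBIC),cv2.COLOR_BGR2GRAY).astype(float)
    w=cv2.GaussianBlur(w,(5,5),0)
    out.append(np.clip((w-40)*255/70,0,255).astype(np.uint8))
cv2.imwrite("pics/hx2.png",cv2.resize(cv2.hconcat(out),(800,400)))
E
```

```text
(no output)
```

View pics/hx2.png

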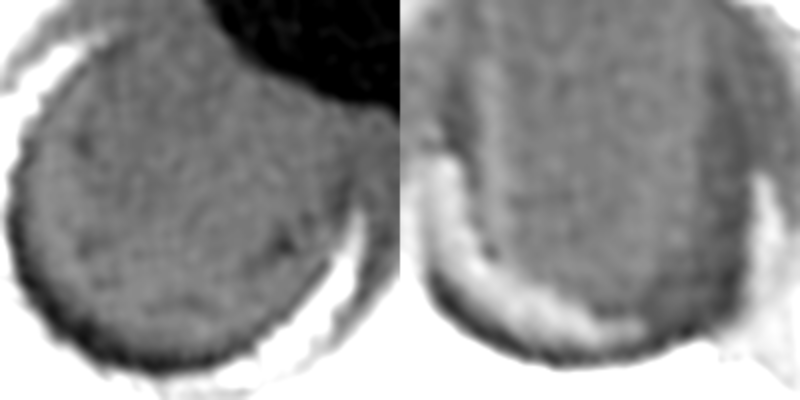

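```bash
python3 - <<'E'
from h import *
import pickle
im=cv2.imread("pics/w17.png"); crop(im,165,0,100,270,3,"w17e.png") 
crop(cv2.imread("pics/w16.png"),140,140,90,190,4,"w16e.png")
E
```

```text
(no output)
```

View pics/w17e.png

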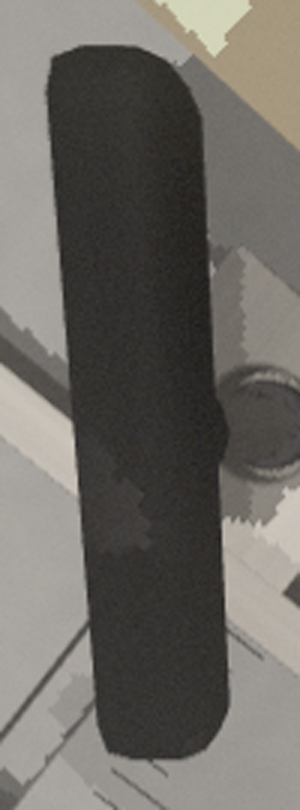

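View pics/w16e.png

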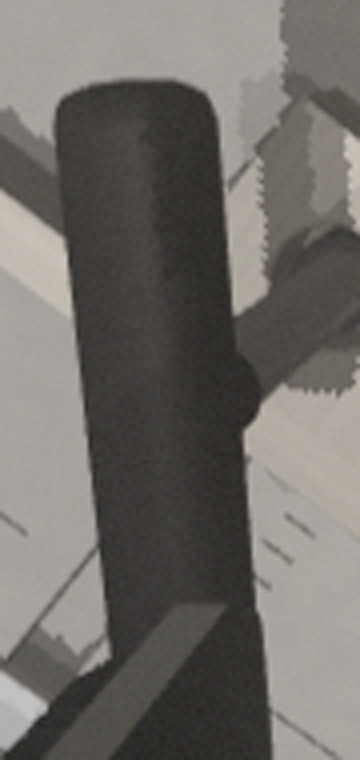

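```bash
python3 - <<'E'
from h import *
import pickle
i,o=pickle.load(open("pics/w17.pkl","rb"))
p=lambda x,y:(165+x/3-.3,y/3-.3)
i1,o1=pickle.load(open("pics/w1.pkl","rb")); q=lambda x,y:(230+x/3-.3,120+y/3-.3)
for z in(.15,.155,.16): print("w1",z,np.linalg.norm(onz(i1,q(247,84),z)-onz(i1,q(252,520),z)))
for z in(.19,.194,.198,.202,.206,.21):
    a=onz(i,p(110,46),z);b=onz(i,p(163,758),z); m=(a+b)/2; print(z,np.linalg.norm(a-b).round(4),m.round(4),np.degrees(np.arctan2(*(a-b)[1::-1])).round(1))
c16,o16=pickle.load(open("pics/w16.pkl","rb"))
e=lambda x,y:(140+x/4-.4,140+y/4-.4)
print("stereo +ex end",tri([ray(i,p(110,46)),ray(c16,e(135,80))]))
print("stereo left edge corner",tri([ray(i,p(50,85)),ray(c16,e(57,115))]))
E
```

```text
w1 0.15 0.11261573244566457
w1 0.155 0.11048945674384081
w1 0.16 0.10836318104201705
0.19 0.1115 [0.643  0.0429 0.19  ] -37.8
0.194 0.1091 [0.6424 0.042  0.194 ] -37.8
0.198 0.1066 [0.6418 0.041  0.198 ] -37.8
0.202 0.1042 [0.6411 0.0401 0.202 ] -37.8
0.206 0.1017 [0.6405 0.0392 0.206 ] -37.8
0.21 0.0993 [0.6399 0.0383 0.21  ] -37.8
stereo +ex end (array([0.68643929, 0.00810907, 0.18911243]), [np.float64(0.0011278829617615812), np.float64(0.0011278829617617076)])
stereo left edge corner (array([0.68835455, 0.01932144, 0.19140571]), [np.float64(0.00015629554849674236), np.float64(0.000156295548496912)])
```

```bash
python3 - <<'E'
from h import *
S=camera_info("scene");T=camera_info("side")
print("turq grip",tri([ray(S,(319,215)),ray(T,(338,261))]))
E
```

```text
turq grip (array([0.36596127, 0.0419986 , 0.12962706]), [np.float64(0.00028513982091546696), np.float64(0.0002851398209154629)])
```

Request:
apply_moves(
  series="-0.18 0 0 0 0.03 -0.03 1;-0.36 0 0 0 0.067 -0.067 1;-0.54 0 0 0 0.067 -0.067 1;-0.72 0 0 0 0.067 -0.067 1;-0.9 0 0 0 0.067 -0.067 1;-1.08 0 0 0.01 0.067 -0.067 1;-1.26 0 0 0.03 0.067 -0.067 1;-1.44 0 0 0.05 0.067 -0.067 1;-1.59 0 0 0.07 0.067 -0.067 1;-1.59 0 0 0.09 0.067 -0.067 1;-1.59 0 0 0.093 0.067 -0.067 1;-1.59 0 0 0.093 0.067 -0.067 1",
)

```text
clock: 18.12
tcp_pos: [0.5725, -0.0523, 0.1351]
orientation: [1.664, 0.834, -1.662]
contact_force: [0.5, -0.9, -0.2]
grip_width: 0.0854
```

```bash
python3 look.py w18; python3 - <<'E'
from h import *
import pickle
i,o=pickle.load(open("pics/w18.pkl","rb")); im=cv2.imread("pics/w18.png")
u=proj(i,[[.6434,.0423,.068]])[0]; print(u); x,y=np.maximum((u-40),0).astype(int)
g=cv2.cvtColor(im,cv2.COLOR_BGR2GRAY)[y:y+80,x:x+80].astype(float)
cv2.imwrite("pics/w18d.png",np.clip((cv2.resize(g,None,fx=7.5,fy=7.5,interpolation=cv2.INTER_CUBIC)-25)*2.2,0,255).astype(np.uint8))
E
```

```text
18.125 [ 0.5725 -0.0523  0.1351] [[0.001, 0.802, -0.598], [-0.0, -0.598, -0.802], [-1.0, 0.001, -0.001]] [ 0.22  0.44 -0.3   1.87  0.17  0.85 -0.81] [ 0.5 -0.9 -0.2] [-0.    0.05 -0.01] 0.08544779699156045 0.010839467245590404
[312.97875258  36.87310701]
```

View pics/w18.png

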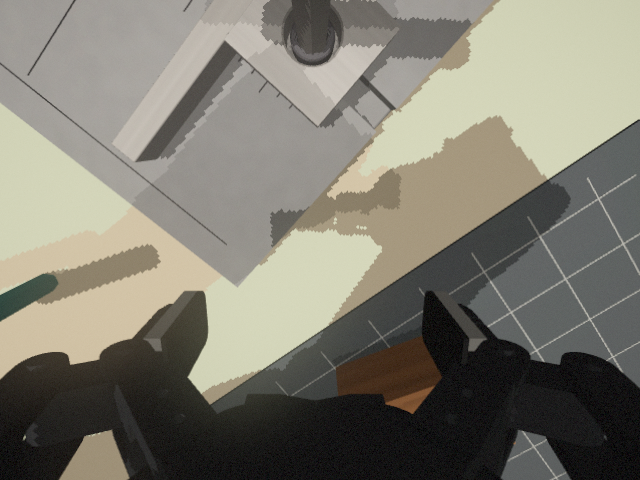

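View pics/w18d.png

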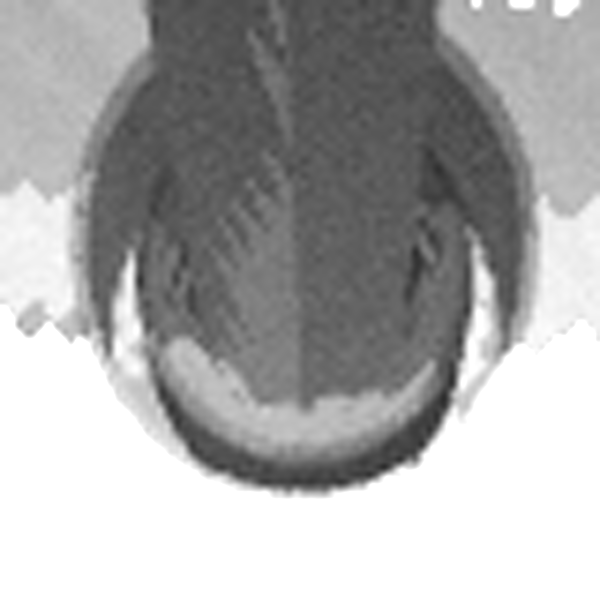

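Request:
apply_moves(
  series="-0.15 0 0 -0.05 0 0 1;-0.33 0 0 -0.105 0 0 1;-0.51 0 0 -0.105 0 -0.03 1;-0.69 0 0 -0.105 0 -0.06 1;-0.87 0 0 -0.105 0 -0.09 1;-1.05 0 0 -0.105 0 -0.118 1;-1.23 0 0 -0.105 0 -0.118 1;-1.41 0 0 -0.105 0 -0.118 1;-1.553 0 0 -0.105 0 -0.118 1;-1.553 0 0 -0.105 0 -0.118 1;-1.553 0 0 -0.105 0 -0.118 1",
)

```text
clock: 19.55
tcp_pos: [0.6425, 0.0423, 0.2399]
orientation: [0.517, 1.507, -0.517]
contact_force: [1.2, 0.3, 0.8]
grip_width: 0.0858
```

```bash
python3 look.py w19
```

```text
19.55 [0.6425 0.0423 0.2399] [[0.001, 0.614, 0.789], [-0.0, 0.789, -0.614], [-1.0, 0.0, 0.001]] [ 0.3   0.5  -0.65  1.59  0.32  1.16  0.49] [1.2 0.3 0.8] [-0.01  0.01 -0.08] 0.08578486018366162 0.008047222400676962
```

View pics/w19.png

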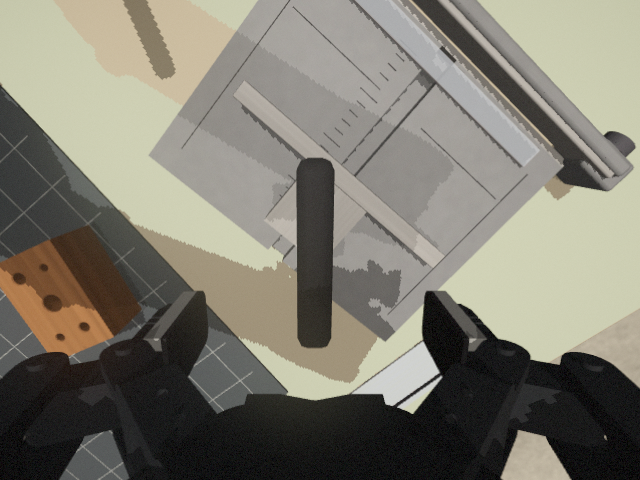

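Request:
apply_moves(
  series="0 0 0 0.03 0 0 1;0 0 0 0.06 0 0 1;0 0 0 0.071 0 0 1;0 0 0 0.071 0 0 0.4;0 0 0 0.071 0 0 0;0 0 0 0.071 0 0 0;0 0 0 0.071 0 0 0;0 0 0 0.071 0 0 0",
  force=60,
)

```text
clock: 20.6
tcp_pos: [0.6429, 0.0424, 0.1694]
orientation: [0.515, 1.507, -0.515]
contact_force: [-0.7, -1.0, 5.7]
grip_width: 0.0189
```

```bash
python3 st.py;python3 look.py w20
```

```text
20.6 [0.64285532 0.0424491  0.16935185] 52.29422404581231 [-0.7 -1.   5.7] [-0.13  0.24 -0.  ] [ 0.28  0.56 -0.62  1.66  0.37  1.04  0.45] 0.022989515564404428
20.6 [0.6429 0.0424 0.1694] [[0.002, 0.612, 0.791], [-0.0, 0.791, -0.612], [-1.0, 0.001, 0.001]] [ 0.28  0.56 -0.62  1.66  0.37  1.04  0.45] [-0.7 -1.   5.7] [-0.13  0.24 -0.  ] 0.018932588316585158 0.0012703721187901822
```

View pics/w20.png

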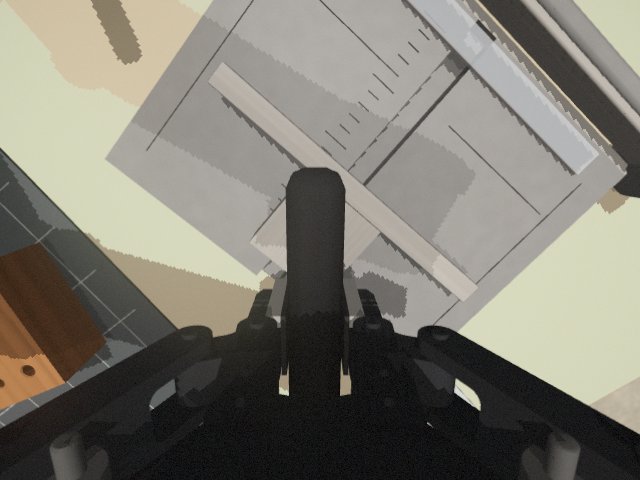

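Request:
apply_moves(
  series="0.1 0 0 0 0 0 0;0.2 0 0 0 0 0 0;0.3 0 0 0 0 0 0;0.4 0 0 0 0 0 0;0.43 0 0 0 0 0 0;0.43 0 0 0 0 0 0",
  force=100,
)

```text
clock: 21.4
tcp_pos: [0.6428, 0.0424, 0.1695]
orientation: [0.847, 1.398, -0.846]
contact_force: [-0.5, -0.5, 6.9]
grip_width: 0.0185
```

```bash
python3 st.py
```

```text
21.4 [0.64282161 0.04244466 0.1694576 ] 27.649283011110786 [-0.5 -0.5  6.9] [-0.27  0.38  0.07] [ 0.21  0.54 -0.53  1.66  0.31  1.02  0.07] -0.1378878951072693
```

Request:
apply_moves(
  series="0.08 0 0 0 0 0 0;0.16 0 0 0 0 0 0;0.24 0 0 0 0 0 0;0.24 0 0 0 0 0 0",
)

```text
clock: 21.9
tcp_pos: [0.6426, 0.0423, 0.1695]
orientation: [1.029, 1.313, -1.029]
contact_force: [-1.8, -0.3, 6.5]
grip_width: 0.0187
```

```bash
python3 st.py
```

```text
21.9 [0.64256322 0.04226555 0.16947834] 13.870529803598592 [-1.8 -0.3  6.5] [-0.33  0.58 -0.  ] [ 0.18  0.53 -0.47  1.67  0.28  1.01 -0.14] -0.3418099321424961
```

```bash
python3 - <<'E'
from h import *
S=camera_info("scene"); P=onz(S,(310+247/4-.4,200+360/4-.4),.0745)
th=np.radians(-37.5); ex=np.array([np.cos(th),np.sin(th),0]); ey=np.array([-np.sin(th),np.cos(th),0]); ez=np.array([0,0,1.])
for h in(.111,.115,.119):
    C=P+ez*h; pts=np.array([C+ex*a*.055+ey*b*.010+ez*c*.013 for a in(-1,1) for b in(-1,1) for c in(-1,1)])
    uv=(proj(S,pts)-[330,220])*6+2.5; print(h,"x",uv[:,0].min().round(),uv[:,0].max().round(),"y",uv[:,1].min().round(),uv[:,1].max().round())
im=cv2.imread("pics/s16.png")[220:320,330:430]; g=cv2.resize(cv2.cvtColor(im,cv2.COLOR_BGR2GRAY),None,fx=6,fy=6,interpolation=cv2.INTER_CUBIC)
m=(g<45).astype(np.uint8); n,l,s,c=cv2.connectedComponentsWithStats(m)
for k in range(1,n):
    if s[k][4]>1500: print(s[k])
E
```

```text
0.111 x 236.0 306.0 y 119.0 354.0
0.115 x 237.0 307.0 y 112.0 347.0
0.119 x 237.0 308.0 y 104.0 340.0
[ 196    0   95   57 3268]
[ 241  132   61  217 8853]
```

```bash
python3 look.py w21; python3 - <<'E'
from h import *
a=grab_frame("scene");crop(a,330,220,100,100,6,"s21c.png")
E
```

```text
21.9 [0.6426 0.0423 0.1695] [[0.001, 0.971, 0.24], [-0.001, 0.24, -0.971], [-1.0, 0.001, 0.001]] [ 0.18  0.53 -0.47  1.67  0.28  1.01 -0.14] [-1.8 -0.3  6.5] [-0.33  0.58 -0.  ] 0.018668993211529962 0.02200944991887069
```

View pics/w21.png

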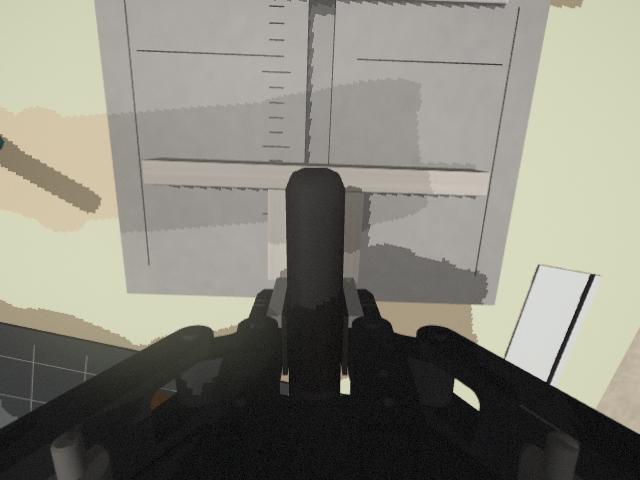

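View pics/s21c.png

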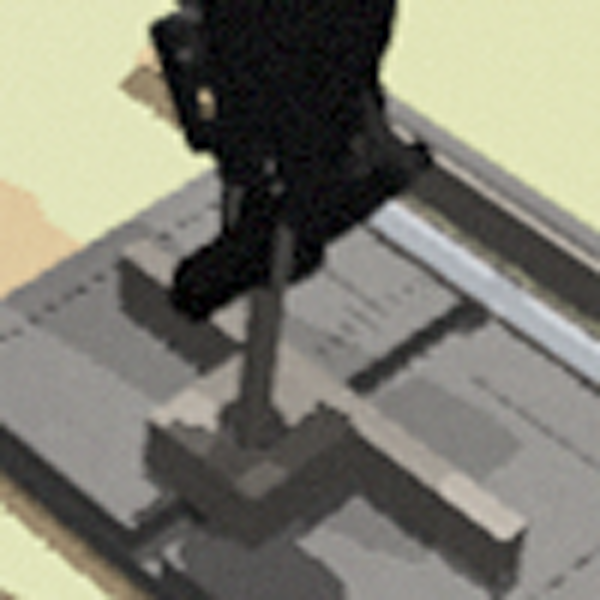

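Request:
apply_moves(
  series="0.06 0 0 0 0 0 0;0.12 0 0 0 0 0 0;0.18 0 0 0 0 0 0;0.24 0 0 0 0 0 0",
)

```text
clock: 22.5
tcp_pos: [0.6425, 0.0423, 0.1695]
orientation: [1.208, 1.209, -1.208]
contact_force: [-1.9, -0.6, 7.5]
grip_width: 0.0182
```

```bash
python3 st.py
```

```text
22.5 [0.64245603 0.04228846 0.16948436] 0.08614581559144907 [-1.9 -0.6  7.5] [-0.33  0.79  0.26] [ 0.14  0.52 -0.42  1.67  0.24  1.   -0.36] 0.3288147132843733
```

Request:
apply_moves(
  series="0.06 0 0 0 0 0 0;0.12 0 0 0 0 0 0;0.18 0 0 0 0 0 0;0.24 0 0 0 0 0 0",
)

```text
clock: 23.0
tcp_pos: [0.6423, 0.0424, 0.1694]
orientation: [1.383, 1.086, -1.383]
contact_force: [-3.2, -1.4, 7.7]
grip_width: 0.0184
```

```bash
python3 st.py
```

```text
23.0 [0.6423327  0.04236355 0.16944143] -13.678592747383718 [-3.2 -1.4  7.7] [-0.29  0.86  0.1 ] [ 0.1   0.51 -0.36  1.67  0.21  0.99 -0.57] 0.47049762681126595
```

Request:
apply_moves(
  series="0.08 0 0 0 0 0 0;0.16 0 0 0 0 0 0;0.24 0 0 0 0 0 0;0.33 0 0 0 0 0 0;0.33 0 0 0 0 0 0",
)

```text
clock: 23.62
tcp_pos: [0.6425, 0.0426, 0.1694]
orientation: [1.614, 0.884, -1.613]
contact_force: [-2.4, -0.1, 7.1]
grip_width: 0.0186
```

```bash
python3 st.py
```

```text
23.625 [0.64248615 0.04255265 0.16944026] -32.54129191992131 [-2.4 -0.1  7.1] [-0.13  0.69 -0.03] [ 0.05  0.5  -0.29  1.68  0.17  0.99 -0.87] -0.3317759558558464
```

Request:
apply_moves(
  series="0.05 0 0 0 0 0 0;0.1 0 0 0 0 0 0;0.15 0 0 0 0 0 0",
)

```text
clock: 24.0
tcp_pos: [0.6422, 0.0426, 0.1695]
orientation: [1.716, 0.779, -1.716]
contact_force: [-3.3, -0.9, 8.0]
grip_width: 0.0185
```

```bash
python3 st.py
```

```text
24.0 [0.64223465 0.04256934 0.16947295] -41.170982102781814 [-3.3 -0.9  8. ] [-0.16  0.96  0.03] [ 0.02  0.5  -0.26  1.68  0.15  0.98 -1.  ] 0.42540748603641987
```

Request:
apply_moves(
  series="0.04 0 0 0 0 0 0;0.08 0 0 0 0 0 0",
)

```text
clock: 24.25
tcp_pos: [0.6421, 0.0425, 0.1694]
orientation: [1.768, 0.719, -1.768]
contact_force: [-3.4, -0.1, 8.2]
grip_width: 0.0183
```

```bash
python3 st.py
```

```text
24.25 [0.64212551 0.04254669 0.16943875] -45.72504591468178 [-3.4 -0.1  8.2] [-0.21  0.97  0.12] [ 0.01  0.5  -0.24  1.68  0.14  0.98 -1.07] 0.27501096948981285
```

Request:
apply_moves(
  series="0.04 0 0 0 0 0 0;0.08 0 0 0 0 0 0",
)

```text
clock: 24.5
tcp_pos: [0.6421, 0.0426, 0.1695]
orientation: [1.82, 0.657, -1.82]
contact_force: [-2.3, 0.0, 8.7]
grip_width: 0.0185
```

```bash
python3 st.py; python3 look.py w22; python3 - <<'E'
from h import *
b=grab_frame("side");crop(b,215,160,100,100,6,"t22c.png");a=grab_frame("scene");crop(a,330,220,100,100,6,"s22c.png")
print(get_obs()["moment"])
E
```

```text
24.5 [0.64213426 0.04255242 0.16946104] -50.292528018053574 [-2.3  0.   8.7] [-0.16  1.03  0.17] [-0.    0.5  -0.22  1.68  0.13  0.98 -1.15] 0.19099651370197535
24.5 [0.6421 0.0426 0.1695] [[-0.0, 0.639, -0.769], [-0.0, -0.769, -0.639], [-1.0, 0.0, 0.0]] [-0.    0.5  -0.22  1.68  0.13  0.98 -1.15] [-2.3  0.   8.7] [-0.16  1.03  0.17] 0.01851746178404263 0.2839598885490219
[-0.13028567  1.00060558  0.11330749]
```

View pics/s22c.png

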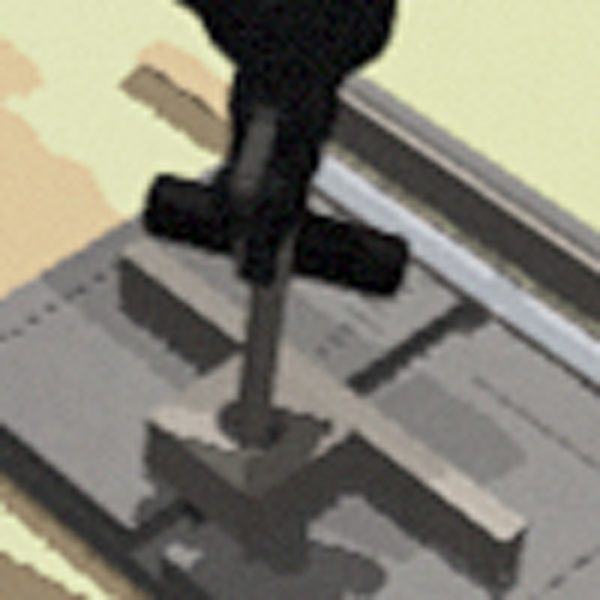

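View pics/w22.png

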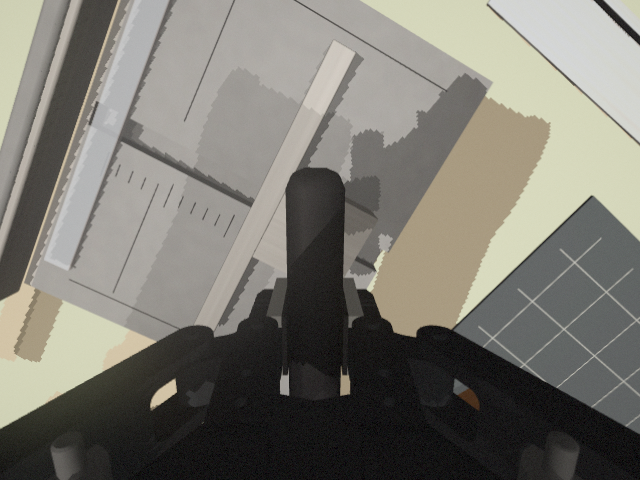

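Request:
apply_moves(
  series="-0.06 0 0 0 0 0 0;-0.12 0 0 0 0 0 0;-0.18 0 0 0 0 0 0;-0.22 0 0 0 0 0 0;-0.22 0 0 0 0 0 0",
)

```text
clock: 25.28
tcp_pos: [0.6423, 0.0424, 0.1695]
orientation: [1.674, 0.823, -1.674]
contact_force: [-2.9, -0.9, 8.2]
grip_width: 0.0188
```

```bash
python3 st.py
```

```text
25.275 [0.64233624 0.04236717 0.16945571] -37.628145241019105 [-2.9 -0.9  8.2] [-0.18  0.91 -0.02] [ 0.03  0.5  -0.27  1.68  0.16  0.98 -0.95] 0.1595286699011922
```

Request:
apply_moves(
  series="0 0 0 0 0 0 0.4;0 0 0 0 0 0 1;0 0 0 0 0 0 1;0 0 0 0 0 0 1;0 0 0 -0.03 0 0 1;0 0 0 -0.07 0 0 1;-0.18 0 0 -0.075 0.03 0 1;-0.36 0 0 -0.075 0.09 0 1;-0.54 0 0 -0.075 0.118 0 1;-0.72 0 0 -0.06 0.118 0 1;-0.9 0 0 -0.04 0.118 0 1;-1.08 0 0 -0.02 0.118 0 1",
)

```text
clock: 26.78
tcp_pos: [0.7358, -0.0297, 0.1875]
orientation: [0.888, 1.382, -0.888]
contact_force: [0.0, -0.5, -0.8]
grip_width: 0.0855
```

Request:
apply_moves(
  series="-0.18 0 0 0.02 0 0 1;-0.36 0 0 0.04 0 0 1;-0.49 0 0 0.055 0 0 1;-0.49 0 0 0.055 0 0 1;-0.49 0 0 0.055 0 0 1",
)

```text
clock: 27.4
tcp_pos: [0.7362, -0.0296, 0.134]
orientation: [0.517, 1.507, -0.517]
contact_force: [-0.1, -0.5, -0.1]
grip_width: 0.0854
```

```bash
python3 look.py w23; python3 - <<'E'
from h import *
import pickle
i,o=pickle.load(open("pics/w23.pkl","rb")); im=cv2.imread("pics/w23.png")
u=proj(i,[[.6434,.0423,.068]])[0]; print(u); x,y=np.maximum((u-40),0).astype(int)
g=cv2.cvtColor(im,cv2.COLOR_BGR2GRAY)[y:y+80,x:x+80].astype(float)
cv2.imwrite("pics/w23d.png",np.clip((cv2.resize(g,None,fx=7.5,fy=7.5,interpolation=cv2.INTER_CUBIC)-25)*2.2,0,255).astype(np.uint8))
E
```

```text
27.4 [ 0.7362 -0.0296  0.134 ] [[0.001, 0.614, 0.79], [0.0, 0.79, -0.614], [-1.0, 0.001, 0.001]] [ 0.3   0.73 -0.55  1.44  0.4   1.09  0.58] [-0.1 -0.5 -0.1] [-0.03 -0.03 -0.02] 0.08535321522833068 0.010340041652423044
[313.30293898  35.06313181]
```

View pics/w23.png

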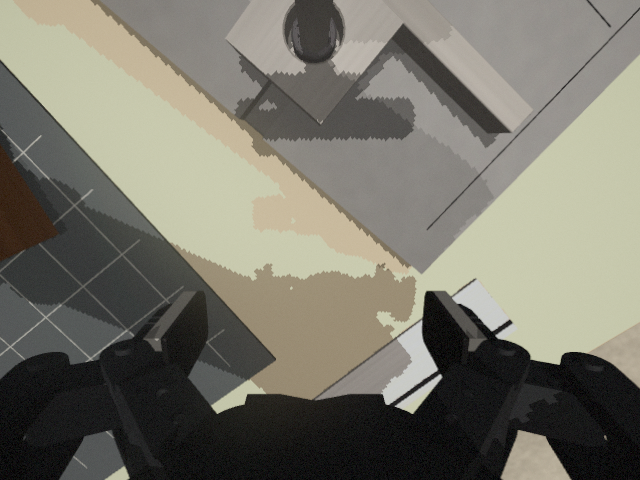

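View pics/w23d.png

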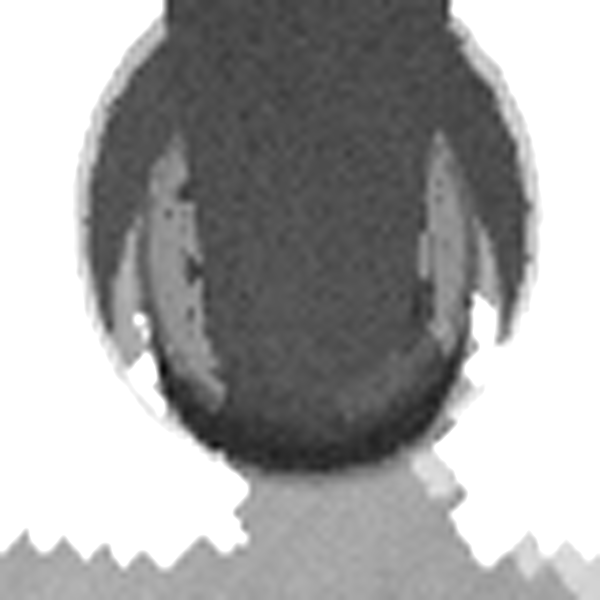

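```bash
python3 - <<'E'
from h import *
import pickle
for k in("w23","w18"):
    i,o=pickle.load(open(f"pics/{k}.pkl","rb")); im=cv2.imread(f"pics/{k}.png")
    n=300; g=np.linspace(-.015,.015,n); X,Y=np.meshgrid(.6434+g,.0423-g)
    uv=proj(i,np.stack([X,Y,np.full_like(X,.068)],-1).reshape(-1,3)).reshape(n,n,2).astype(np.float32)
    w=cv2.cvtColor(cv2.remap(im,uv[...,0],uv[...,1],cv2.INTER_CUBIC),cv2.COLOR_BGR2GRAY).astype(float)
    w=cv2.GaussianBlur(w,(5,5),0)
    cv2.imwrite(f"pics/top_{k}.png",np.clip((w-40)*255/(35 if k=="w23" else 80),0,255).astype(np.uint8))
a=cv2.imread("pics/top_w23.png");b=cv2.imread("pics/top_w18.png");cv2.imwrite("pics/top.png",cv2.resize(cv2.hconcat([a,b]),(800,400)))
E
```

```text
(no output)
```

View pics/top.png

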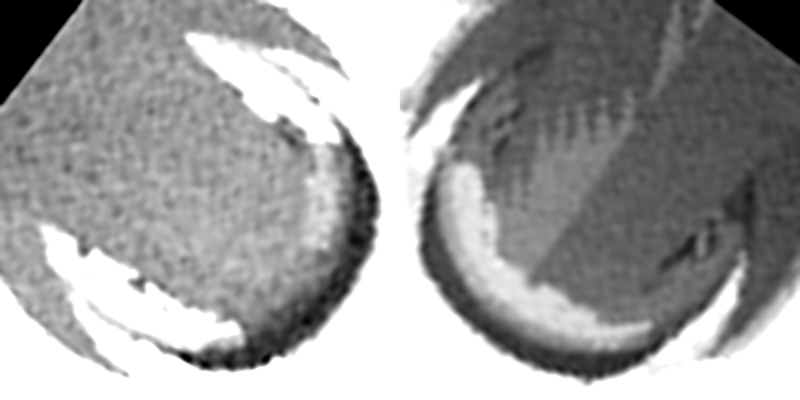

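Request:
apply_moves(
  series="0.15 0 0 -0.06 0 0 1;0.33 0 0 -0.105 0 0 1;0.51 0 0 -0.105 0 -0.03 1;0.69 0 0 -0.105 0 -0.07 1;0.87 0 0 -0.105 0 -0.118 1;1.05 0 0 -0.105 0 -0.118 1;1.23 0 0 -0.105 0 -0.118 1;1.41 0 0 -0.105 0 -0.118 1;1.57 0 0 -0.09 0 -0.118 1;1.57 0 0 -0.06 0 -0.118 1;1.57 0 0 -0.035 0 -0.118 1;1.57 0 0 -0.035 0 -0.118 0.5",
)

```text
clock: 28.95
tcp_pos: [0.6414, 0.0426, 0.1674]
orientation: [1.673, 0.824, -1.677]
contact_force: [1.0, -0.8, 0.9]
grip_width: 0.0695
```

```bash
python3 st.py
```

```text
28.95 [0.64136104 0.04264301 0.16739884] -37.68096818818179 [ 1.  -0.8  0.9] [-0.04 -0.01 -0.01] [ 0.04  0.5  -0.28  1.68  0.16  0.98 -0.95] -0.05444792099297047
```

Request:
apply_moves(
  series="0 0 0 0 0 0 0.2;0 0 0 0 0 0 0;0 0 0 0 0 0 0;0 0 0 0 0 0 0;0 0 0 0 0 0 0;-0.1 0 0 0 0 0 0;-0.2 0 0 0 0 0 0;-0.3 0 0 0 0 0 0;-0.4 0 0 0 0 0 0;-0.5 0 0 0 0 0 0;-0.6 0 0 0 0 0 0;-0.6 0 0 0 0 0 0",
  force=100,
)

```text
clock: 30.45
tcp_pos: [0.6428, 0.0431, 0.1698]
orientation: [1.252, 1.182, -1.249]
contact_force: [-1.8, 1.2, 6.7]
grip_width: 0.0183
```

```bash
python3 st.py
```

```text
30.45 [0.6427885  0.04305279 0.16983887] -3.216772275848205 [-1.8  1.2  6.7] [ 0.19  0.7  -0.03] [ 0.14  0.52 -0.42  1.67  0.24  1.   -0.42] 0.4046343360096216
```

Request:
apply_moves(
  series="0 0 0 0 0 0 0.5;0 0 0 0 0 0 1;0 0 0 0 0 0 1;0 0 0 -0.02 0 0 1;0 0 0 -0.07 0 0 1;-0.18 0 0 -0.075 0.03 0 1;-0.36 0 0 -0.075 0.09 0 1;-0.54 0 0 -0.075 0.118 0 1;-0.72 0 0 -0.06 0.118 0 1;-0.9 0 0 -0.04 0.118 0 1;-1.08 0 0 -0.02 0.118 0 1;-1.26 0 0 0 0.118 0 1",
)

```text
clock: 31.95
tcp_pos: [0.7607, 0.0356, 0.1693]
orientation: [0.284, 1.551, -0.284]
contact_force: [1.9, 0.4, -0.3]
grip_width: 0.0855
```

Request:
apply_moves(
  series="-0.18 0 0 0.02 0 0 1;-0.31 0 0 0.035 0 0 1;-0.31 0 0 0.035 0 0 1",
)

```text
clock: 32.33
tcp_pos: [0.7598, 0.0351, 0.133]
orientation: [0.047, 1.572, -0.047]
contact_force: [0.1, 0.4, 0.1]
grip_width: 0.0852
```

```bash
python3 look.py w24; python3 - <<'E'
from h import *
import pickle
for k in("w24",):
    i,o=pickle.load(open(f"pics/{k}.pkl","rb")); im=cv2.imread(f"pics/{k}.png")
    n=300; g=np.linspace(-.015,.015,n); X,Y=np.meshgrid(.6434+g,.0423-g)
    uv=proj(i,np.stack([X,Y,np.full_like(X,.068)],-1).reshape(-1,3)).reshape(n,n,2).astype(np.float32)
    w=cv2.cvtColor(cv2.remap(im,uv[...,0],uv[...,1],cv2.INTER_CUBIC),cv2.COLOR_BGR2GRAY).astype(float)
    w=cv2.GaussianBlur(w,(5,5),0)
    a=np.clip((w-40)*255/35,0,255).astype(np.uint8);b=np.clip((w-40)*255/80,0,255).astype(np.uint8)
    cv2.imwrite("pics/top24.png",cv2.resize(cv2.hconcat([a,b]),(800,400)))
E
```

```text
32.325 [0.7598 0.0351 0.133 ] [[-0.002, 0.06, 0.998], [-0.0, 0.998, -0.06], [-1.0, -0.0, -0.002]] [ 0.27  0.8  -0.69  1.36  0.52  1.16  1.04] [0.1 0.4 0.1] [-0.05  0.02 -0.01] 0.08520432147647654 0.05242115199146624
```

View pics/top24.png

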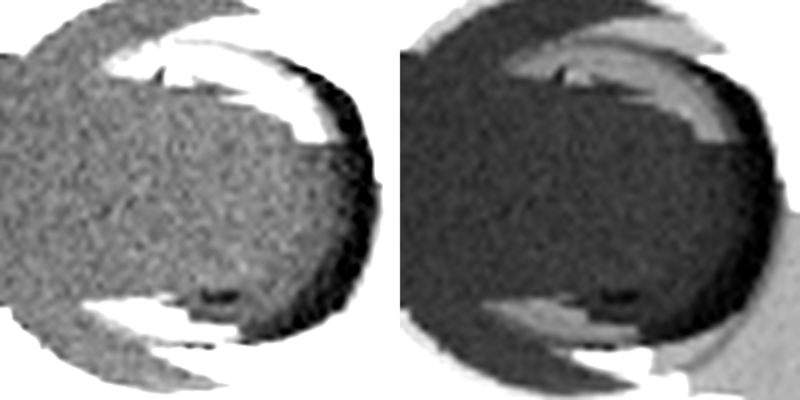

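View pics/w24.png

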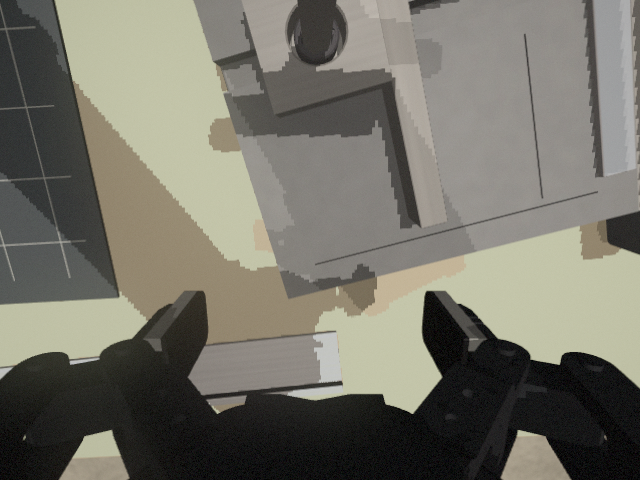

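```bash
python3 - <<'E'
from h import *
import pickle
i,o=pickle.load(open("pics/w24.pkl","rb")); im=cv2.imread("pics/w24.png")
g=im[0:75,280:355].astype(float)
g=cv2.resize(g,None,fx=8,fy=8,interpolation=cv2.INTER_LANCZOS4)
g=255*np.clip((g-35)/120,0,1)**.5
cv2.imwrite("pics/w24z.png",g.astype(np.uint8))
for a in(-2,17):
    t=np.radians(a+30+60*np.arange(6)); P=np.c_[.6434+.009815*np.cos(t),.0423+.009815*np.sin(t),np.full(6,.068)]
    print(a,((proj(i,P)-[280,0])*8).round().tolist())
E
```

```text
-2 [[360.0, 432.0], [433.0, 287.0], [355.0, 142.0], [203.0, 147.0], [132.0, 295.0], [211.0, 436.0]]
17 [[397.0, 397.0], [424.0, 232.0], [308.0, 124.0], [165.0, 184.0], [142.0, 349.0], [258.0, 454.0]]
```

View pics/w24z.png

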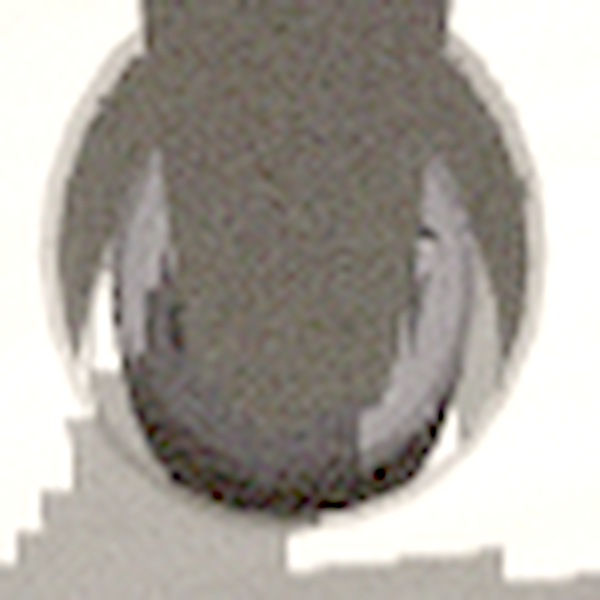

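Request:
apply_moves(
  series="0.15 0 0 -0.06 0 0 1;0.33 0 0 -0.105 0 0 1;0.51 0 0 -0.105 0 -0.03 1;0.69 0 0 -0.105 0 -0.07 1;0.87 0 0 -0.105 0.001 -0.117 1;1.05 0 0 -0.105 0.001 -0.117 1;1.23 0 0 -0.105 0.001 -0.117 1;1.41 0 0 -0.105 0.001 -0.117 1;1.567 0 0 -0.09 0.001 -0.117 1;1.567 0 0 -0.06 0.001 -0.117 1;1.567 0 0 -0.037 0.001 -0.117 1;1.567 0 0 -0.037 0.001 -0.117 0.5",
)

```text
clock: 33.88
tcp_pos: [0.6429, 0.0437, 0.1703]
orientation: [1.249, 1.183, -1.251]
contact_force: [0.0, 0.5, -0.2]
grip_width: 0.0699
```

```bash
python3 st.py
```

```text
33.875 [0.64288145 0.04372611 0.17029383] -3.1869290802295267 [ 0.   0.5 -0.2] [-0.06 -0.02  0.01] [ 0.15  0.52 -0.43  1.67  0.25  1.01 -0.42] -0.07405034964904189
```

Request:
apply_moves(
  series="0 0 0 0 0 0 0.2;0 0 0 0 0 0 0;0 0 0 0 0 0 0;0 0 0 0 0 0 0;0 0 0 0 0 0 0;0.1 0 0 0 0 0 0;0.2 0 0 0 0 0 0;0.3 0 0 0 0 0 0;0.4 0 0 0 0 0 0;0.5 0 0 0 0 0 0;0.6 0 0 0 0 0 0;0.68 0 0 0 0 0 0",
  force=100,
)

```text
clock: 35.38
tcp_pos: [0.6439, 0.0432, 0.1719]
orientation: [1.729, 0.764, -1.727]
contact_force: [-1.4, -1.0, 4.4]
grip_width: 0.0188
```

```bash
python3 st.py
```

```text
35.375 [0.64390933 0.04315673 0.17185936] -42.233885404624225 [-1.4 -1.   4.4] [-0.41  0.58  0.17] [ 0.04  0.5  -0.28  1.67  0.16  0.99 -1.03] 0.5692029744386673
```

Request:
apply_moves(
  series="0.04 0 0 0 0 0 0;0.05 0 0 0 0 0 0;0.05 0 0 0 0 0 0;0.05 0 0 0 0 0 0;0 0 0 0 0 0 0;-0.04 0 0 0 0 0 0;-0.04 0 0 0 0 0 0;-0.04 0 0 0 0 0 0.4;-0.04 0 0 0 0 0 1;-0.04 0 0 0 0 0 1;-0.04 0 0 0 0 0 1;-0.04 0 0 -0.03 0 0 1",
)

```text
clock: 36.88
tcp_pos: [0.6417, 0.0432, 0.1981]
orientation: [1.695, 0.799, -1.705]
contact_force: [-0.2, -0.1, 1.4]
grip_width: 0.0854
```

Request:
apply_moves(
  series="0 0 0 -0.045 0 0 1;-0.18 0 0 -0.045 0.03 0 1;-0.36 0 0 -0.045 0.09 0 1;-0.54 0 0 -0.045 0.118 0 1;-0.72 0 0 -0.035 0.118 0 1;-0.9 0 0 -0.015 0.118 0 1;-1.08 0 0 0.005 0.118 0 1;-1.26 0 0 0.025 0.118 0 1;-1.44 0 0 0.045 0.118 0 1;-1.57 0 0 0.066 0.118 0 1;-1.57 0 0 0.066 0.118 0 1;-1.57 0 0 0.066 0.118 0 1",
)

```text
clock: 38.38
tcp_pos: [0.7346, -0.0319, 0.1352]
orientation: [0.546, 1.5, -0.545]
contact_force: [-0.2, -0.6, 0.3]
grip_width: 0.0855
```

```bash
python3 look.py w25; python3 - <<'E'
from h import *
import pickle
i,o=pickle.load(open("pics/w25.pkl","rb")); im=cv2.imread("pics/w25.png")
u=proj(i,[[.6434,.0423,.068]])[0].astype(int); x,y=max(u[0]-37,0),max(u[1]-37,0)
g=cv2.resize(im[y:y+75,x:x+75].astype(float),None,fx=8,fy=8,interpolation=cv2.INTER_LANCZOS4)
cv2.imwrite("pics/w25z.png",(255*np.clip((g-35)/120,0,1)**.5).astype(np.uint8))
for a in(-2,8,17):
    t=np.radians(a+30+60*np.arange(6)); P=np.c_[.6434+.009815*np.cos(t),.0423+.009815*np.sin(t),np.full(6,.068)]
    print(a,((proj(i,P)-[x,y])*8).round().tolist())
s=grab_frame("scene");crop(s,330,220,100,100,6,"s25c.png");cv2.imwrite("pics/s25.png",s)
E
```

```text
38.375 [ 0.7346 -0.0319  0.1352] [[0.001, 0.642, 0.766], [0.0, 0.766, -0.642], [-1.0, 0.001, 0.001]] [ 0.31  0.73 -0.57  1.44  0.41  1.09  0.54] [-0.2 -0.6  0.3] [-0.04  0.   -0.01] 0.08550871822927553 0.011983621930856038
-2 [[435.0, 344.0], [415.0, 179.0], [276.0, 116.0], [158.0, 220.0], [181.0, 384.0], [318.0, 445.0]]
8 [[443.0, 317.0], [398.0, 158.0], [250.0, 122.0], [151.0, 248.0], [199.0, 405.0], [343.0, 438.0]]
17 [[446.0, 291.0], [379.0, 141.0], [228.0, 133.0], [148.0, 274.0], [218.0, 420.0], [365.0, 429.0]]
```

View pics/w25z.png

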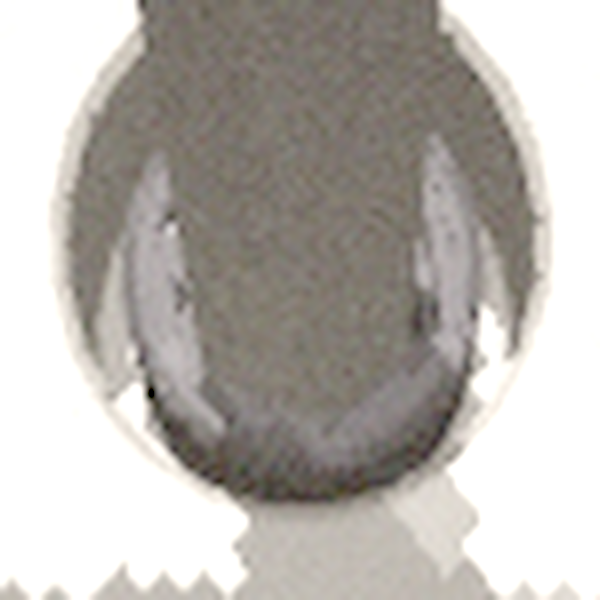

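View pics/s25.png

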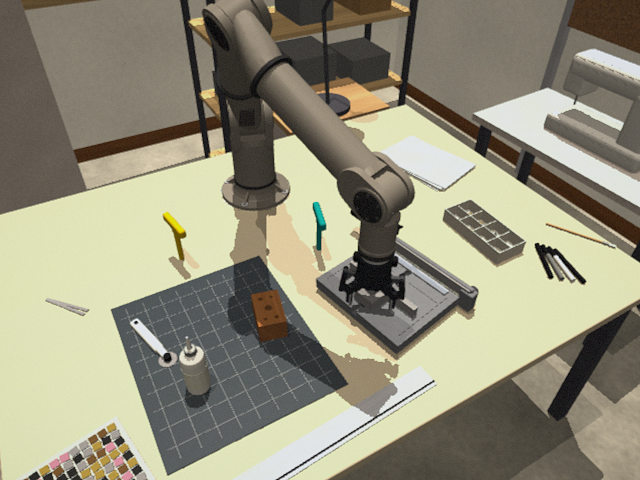

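Request:
apply_moves(
  series="0 0 0 -0.04 0 0.04 1;0 0 0 -0.08 0 0.08 1;0 0 0 -0.1 0 0.1 1;0 0 0 -0.1 0 0.1 1;0 0 0 -0.1 0 0.1 1",
)

```text
clock: 39.1
tcp_pos: [0.8101, -0.0947, 0.2335]
orientation: [0.543, 1.503, -0.543]
contact_force: [0.8, 0.0, -0.7]
grip_width: 0.0855
```

```bash
python3 st.py; python3 - <<'E'
from h import *
s=grab_frame("side");crop(s,195,160,130,100,6,"t26c.png")
s=grab_frame("wrist");cv2.imwrite("pics/w26.png",s)
E
```

```text
39.1 [ 0.81007565 -0.09466881  0.23352276] 50.24232551266265 [ 0.8  0.  -0.7] [ 0.03 -0.02 -0.01] [ 0.32  0.78 -0.56  1.1   0.39  1.36  0.7 ] -0.0029829357663402334
```

View pics/t26c.png

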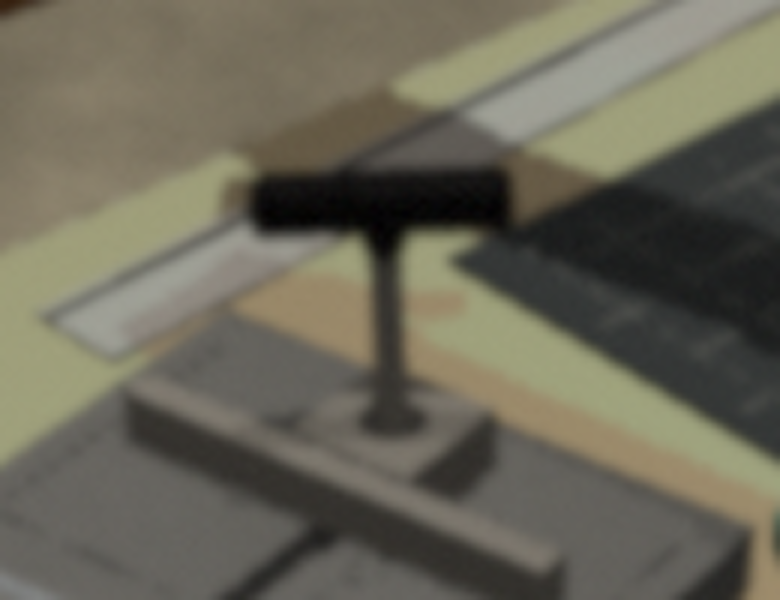

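View pics/w26.png

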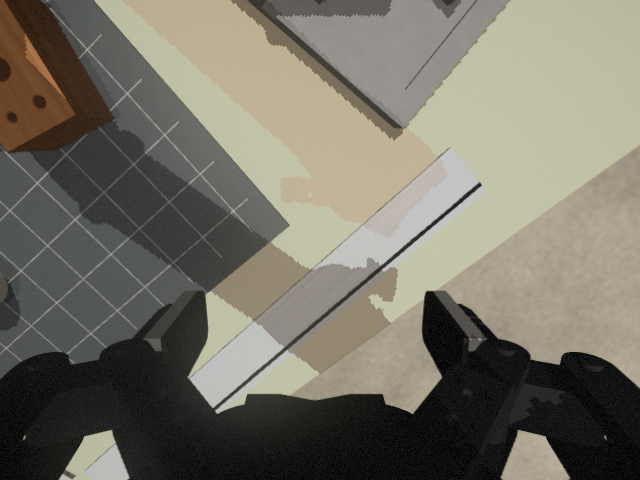

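```bash
python3 - <<'E'
from h import *
T=camera_info("side"); P=onz(T,(145+462/4-.4,200+119/4-.4),.0745)
for h in(.108,.111,.114,.119): print(h,((proj(T,P+[0,0,h])[0]-[195,160])*6+2.5).round(1))
g=cv2.cvtColor(cv2.imread("pics/t26c.png"),cv2.COLOR_BGR2GRAY)
for x in(300,340,430,480):
    r=np.where(g[120:300,x]<28)[0]+120; print(x,r.min(),r.max(),(r.min()+r.max())/2)
hand_in()
E
```

```text
0.108 [382.1 207.9]
0.111 [381.8 201.7]
0.114 [381.5 195.5]
0.119 [380.9 185.2]
300 180 226 203.0
340 176 227 201.5
430 177 223 200.0
480 175 224 199.5
the job is handed in; nothing more can be done
```

I handed the job in at about 39 s. The key is standing released in the clamp screw, and my checks say the screw is tight. `hand_in` gave no verdict, so neither is confirmed.

**What I did:** I took the black T-handle key from the stand and lowered it into the socket, feeling the floor with about 8 N. I then turned it clockwise and released it upright.

**Last checks:**
- **Key seated:** in the side camera the grip centre was about 111 mm above the foot's top, which matches fully home. The key stood upright, and the gripper was well clear and touching nothing.
- **Screw tight:** the socket's outline sits at the same angle in three separate looks after tightening, to within about 3°. I take that angle to be the hard stop.
- **Stop and loose things:** the sideways force readings I took while turning stayed around 5 N or less. The foot showed no visible shift, and the bottle and knife looked untouched in the last overview.

**What disagreed:**
- **No clear stop:** the torque readings never jumped. I kept turning well past the expected angle, and the key slipped in the socket against the tight screw.
- **Backing off to check:** I turned the screw back about 20°, and the camera showed it following the key. I then retightened it, and the socket returned to its earlier angle.
- **Limit of the evidence:** the torque readings were too noisy to prove tightness. That conclusion rests on the camera angles, which repeat every 60°, together with the back-off check.

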